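Make up two microscopy practical kits

TASK

Make up the two microscopy kits from the stock on the bench: the blue kit tray gets the amber dropper bottle with the black teat, the steel forceps and the small white box of cover slips; the yellow kit tray gets the clear, bluish dropper bottle with the red teat and the needle with the wooden handle. Stand each bottle at the bottom of its tray's round well without tipping it over or letting it fall, lay each instrument flat in the long trough and the box flat in the square pocket, with both trays standing flat on the bench. The pink dropper bottle with the white collar belongs to neither kit: leave it standing where it is.

Things in the scene. Friction and masses are not known exactly. Their poses are not given: they have to be found in the camera images.
- blue_tray: Kit tray, blue insert, dark pads in its seats, 128 x 178 x 22 mm, loose, 0.8 kg. Origin: centre of underside; y along the trough, x towards it, z up. mm: round well 46 wide at x -32, y 38, floor z 6; square pocket 46 x 46 at x -32, y -38, floor z 15; trough 32 wide, 144 long at x 30, y 0, floor z 12, crossed at y -22..22 by a finger recess (floor z 6) from x -4 out through the back edge.
- yellow_tray: Kit tray, yellow insert, dark pads in its seats, blank white label, 106 x 186 x 22 mm, loose, 0.8 kg. Origin: centre of underside; y along the trough, x towards it, z up. mm: round well 46 wide at x -22, y 56, floor z 6; trough 28 wide, 158 long at x 20, y 0, floor z 12, crossed at y -26..26 by a finger recess (floor z 6) from x -14 out through the back edge.
- amber_bottle: Amber dropper bottle with black collar and black rubber teat, for the blue tray; 62 g nominal. Standing upright; round body 36 mm across up to z = 58 mm, shoulder to 64, then collar (22 mm across) and teat, 97 mm tall in all. Origin: centre of its underside, z up.
- clear_bottle: Clear dropper bottle of pale bluish liquid with black collar and red rubber teat, for the yellow tray; same shape and size as the amber one (body 36 mm across up to z = 58 mm, 97 mm tall). Origin: centre of its underside, z up.
- pink_bottle: Pink dropper bottle with white collar and black rubber teat, same shape and size as the other two; belongs to neither kit and stays where it stands. Origin: centre of its underside, z up.
- slip_box: Small square box of cover slips, white with a translucent lid (fixed on), 32 x 32 x 19 mm, for the blue tray's square pocket. Lies flat. Origin: centre of its underside, z up, x and y along its sides.
- forceps: Steel forceps lying flat, 16 x 125 x 7 mm (x, y, z), for the blue tray's trough; either end may point either way. Origin: centre of its underside; y runs along its length.
- needle: Dissecting needle lying flat: light wooden handle 8 mm square and a thin steel needle, 140 mm long in all, for the yellow tray's trough; may point either way. Origin: underside, at the middle of its whole length; y runs along it, the handle reaches from y = -18 to +70 mm, the steel point to y = -70 mm. Grip it on the handle.
There are look-alikes about, which are no part of the job. Leave any green or turquoise look-alike of the clear_bottle alone.

How it is judged:
By the outcome, as a careful person would: the job done as asked, in the order asked, and still so for the second after the job is handed in, with the robot touching nothing.
It also fails if it takes over 128 s, if anything falls off the work surface, if the arm or the gripper's body presses on something with over 40 N, if the wrist force passes 120 N, or if a joint passes its speed limit or range.

ROBOT

A 7-joint arm with a two-finger parallel gripper is mounted at the origin on a cart in front of the work surface, level with it; the furniture and walls round the work are solid. World frame = base frame: x ahead of the robot, y to its left, z up, the work surface at z = 0. Lengths are in mm, angles in rad, forces in N, time in s.
With the tool pointing down it reaches from about 375 to 925 mm from the base axis. Payload 3.1 kg.
Tool frame: the origin (TCP) lies midway between the tips of the shut fingers; the grasp point (between the pads) lies 19 mm behind it; z points along the fingers, y is the line along which they close (so a half turn about z gives the same grasp; the last joint's range is limited). The gripper opens to 85 mm and grips with 20 to 120 N. Pads are 22 mm wide; open, the fingers measure 114 mm over their backs; the gripper's body (76 mm by 85 mm) begins 54 mm behind the grasp point. The pads swing forward as they close: fully open they stand 13 mm farther back than shut.
Start: joints at [-1.393, 0.383, 0.044, 1.598, -0.018, 1.161, -0.05], TCP at [176.982, 625.444, 206.569] pointing down, gripper open.
Joint ranges: [-2.61, 2.61], [-0.41, 2.15], [-1.48, 1.57], [0, 2.5], [-1.57, 4.71], [0.05, 1.97], [-2.85, 2.85]. Speed limits (rad/s): [2.79, 2.79, 3.14, 3.14, 3.14, 3.14, 3.14].

INTERFACE

Orientations are given as [roll, pitch, yaw] about the fixed x, y, z axes, in that order (R = Rz(yaw) Ry(pitch) Rx(roll)).
In Python, from cell import monitor, imaging, manip gives the robot as it stands.
- The arm moves only by the tool apply_moves, never from a script. Its argument "targets" is one flat list of numbers, 6 for each row, row after row: the shift along the tool's x, y, z normalised to -1 to 1, where 1 is 5 cm, then the turn, a rotation vector about the tool's x, y, z normalised to -1 to 1, where 1 is 180 degrees. A call has 1 to 5 rows; each row shifts and turns the commanded pose from where the row before left it, along the tool's axes as they then stand; what a row does not reach is not made up. A row lasts 1/8 s, in which the tool goes at most 62.5 mm and 10.7 degrees, less where a joint would pass 70% of its speed; a pose out of reach is approached as far as the arm can. A call with a number of a shift or a turn outside -1 to 1 is refused whole. A call with a gripper value outside its range is refused whole. "gripper" is the closure, from 0 (fully open) to 1 (shut), set as the call begins (left out, the last holds). The fingers move at their own pace and stop on an object; the grip force is fixed at half the most. Time passes only in rows, so rows that do not move let the fingers close. It gives the time, the measured TCP pose, the force, the opening and the grip force at its end, in the units of the state.
- monitor.sense(): the state, without advancing time (a new reading comes with each control period).
- imaging.snapshot(name): name is "scene" or "top"; returns the picture (420x560x3 uint8, red, green, blue); there is no depth.
- imaging.calibration(name): a dict with "fx", "fy", "cx", "cy" (pixels), "pose" (4x4, takes a point from camera to world coordinates). Camera axes: x right, y down, z forward; pixel columns grow to the right and rows downward; lengths in mm; the calibration is good to about 2 mm. A picture is of the moment at which its call begins. calibration takes no time and is no camera call.
- manip.job_done(): hands the job in; it is judged then, once.
The state is a dict: "time": time; "joint_positions": joint angles; "qd": joint speeds; "joint_efforts": joint torques, N m; "position": TCP position; "ee_rot": TCP orientation; "contact_force": force on the tool from outside, world axes, zero at the start; "wrist_torque": the same for the moment, N m; "width": finger opening in mm; "grasp_force": force on a finger pad.
Only numpy, scipy, OpenCV 4.12 (cv2) and the standard library are available. Lean on these libraries where they do the work, as an engineer would, in place of code of your own. Each camera call takes 0.05 s, during which the arm holds its last target. There are 200 camera calls.

## Working session

There is one attempt and no reset: what is moved stays moved. The work goes in short steps, Python scripts to look and compute and a tool call to move; the robot and the scene stay as the last step left them, time stands still between calls to the robot, and variables do not carry over. Pictures are saved under pics/ and viewed, at most 14 in all, crops included, and the job is handed in when it is done.

Besides the shell and the picture viewer there is one more tool, called by a JSON object that holds its "fn" and its "kwargs". apply_moves: Moves the arm, as the interface text tells. Scaled input: -1 to 1 covers 5 cm each way for a shift and 180 degrees each way for a turn. Its arguments: {"type":"object","properties":{"targets":{"type":"array","items":{"type":"number"}},"gripper":{"type":"number"}},"required":["targets"]}

```bash
mkdir -p pics; ls; python3 - <<'E'
from cell import monitor, imaging, manip
import cv2
for n in ("top","scene"):
    im=imaging.snapshot(n); cv2.imwrite(f"pics/{n}0.png",im[:,:,::-1])
    c=imaging.calibration(n); print(n,c)
print(monitor.sense())
E
```

```text
pics
top {'fx': 456.1090219165622, 'fy': 456.1090219165622, 'cx': 280.80217597932966, 'cy': 209.00327312532778, 'pose': array([[ 2.87142564e-02, -9.94360471e-01,  1.02091846e-01,
         4.30215238e+02],
       [-9.99127981e-01, -3.16480441e-02, -2.72337807e-02,
        -1.38230020e+01],
       [ 3.03112023e-02, -1.01220822e-01, -9.94402120e-01,
         1.10883041e+03],
       [ 0.00000000e+00,  0.00000000e+00,  0.00000000e+00,
         1.00000000e+00]])}
scene {'fx': 429.00695920059957, 'fy': 429.00695920059957, 'cx': 276.96161695129973, 'cy': 213.7397666296793, 'pose': array([[ 7.98530906e-01, -2.96880905e-01,  5.23650762e-01,
         3.58930035e+01],
       [-6.01484904e-01, -4.27854864e-01,  6.74652596e-01,
        -6.83367501e+02],
       [ 2.37550524e-02, -8.53698977e-01, -5.20224715e-01,
         5.38995403e+02],
       [ 0.00000000e+00,  0.00000000e+00,  0.00000000e+00,
         1.00000000e+00]])}
{'time': 0.1, 'joint_positions': array([-1.39280171,  0.38376703,  0.04385357,  1.59942525, -0.01793238,
        1.16121107, -0.04985004]), 'qd': array([ 0.00035424, -0.00218203, -0.00160831, -0.00364593, -0.00121211,
       -0.00166421, -0.00083666]), 'joint_efforts': array([ 3.16133563e-03, -4.34725785e+01,  1.02976240e+00, -2.50453198e+01,
        1.09252406e-02,  5.38919136e-03,  2.16460535e-05]), 'position': array([176.75635298, 624.54694556, 205.30035945]), 'ee_rot': array([-3.13917684e+00,  1.03806078e-04,  2.86589920e+00]), 'contact_force': array([-0.13742231, -0.30578482, -0.46673639]), 'wrist_torque': array([-0.03921808,  0.01195572, -0.0167221 ]), 'grasp_force': 0.0, 'width': 85.39881219002609}
```

```bash
python3 - <<'E'
import cv2
for n in ("top","scene"):
    im=cv2.imread(f"pics/{n}0.png"); cv2.imwrite(f"pics/{n}0b.png",cv2.resize(im,(800,600),interpolation=cv2.INTER_CUBIC))
E
```

```text
(no output)
```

View pics/top0b.png

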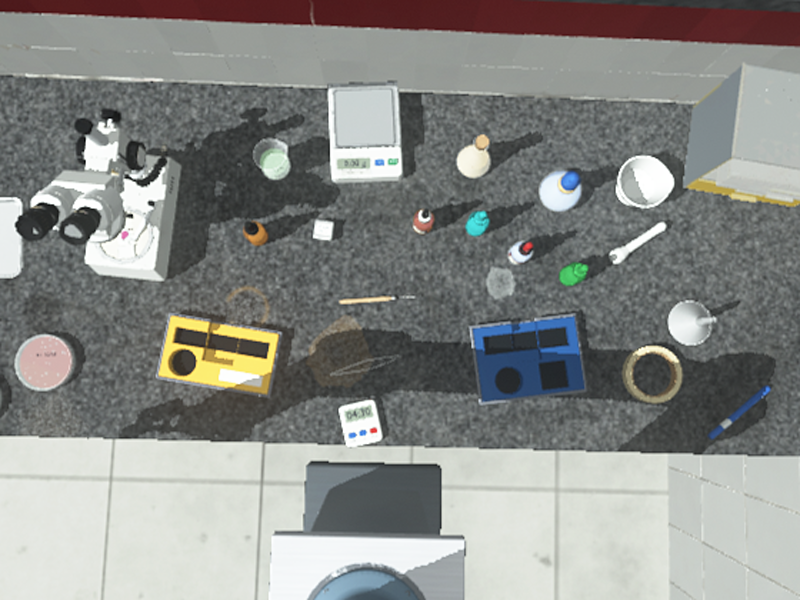

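View pics/scene0b.png

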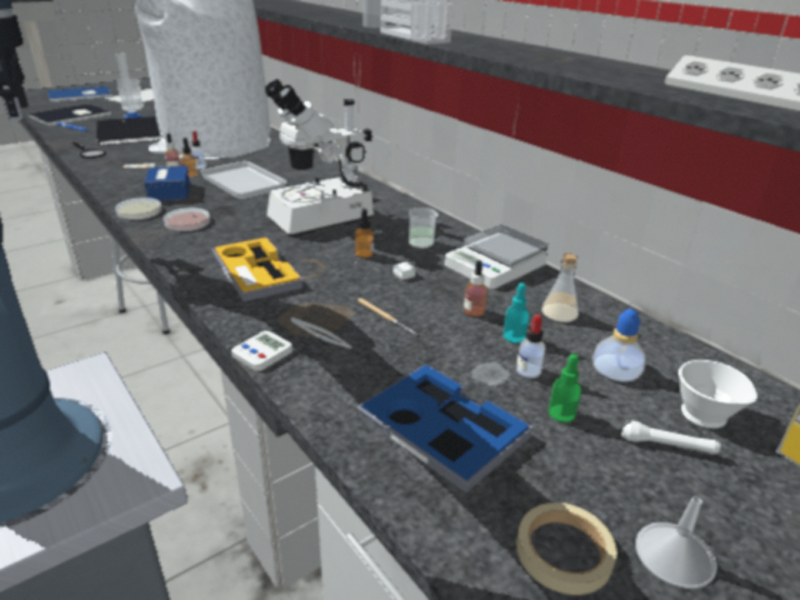

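```bash
python3 - <<'E'
import cv2
im=cv2.imread("pics/top0.png")
for k,(x,y) in {"L":(105,145),"R":(255,145)}.items():
    w,h=(195,145) if k=="L" else (185,145)
    c=cv2.resize(im[y:y+h,x:x+w],None,fx=4,fy=4,interpolation=cv2.INTER_CUBIC)
    for i in range(0,w,20): cv2.line(c,(4*i,0),(4*i,6),(255,255,255),1); cv2.putText(c,str(x+i),(4*i,16),0,.35,(255,255,255),1)
    for i in range(5,h,20): cv2.line(c,(0,4*i),(6,4*i),(255,255,255),1); cv2.putText(c,str(y+i),(8,4*i+4),0,.35,(255,255,255),1)
    cv2.imwrite(f"pics/crop{k}.png",c)
E
```

```text
(no output)
```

View pics/cropL.png

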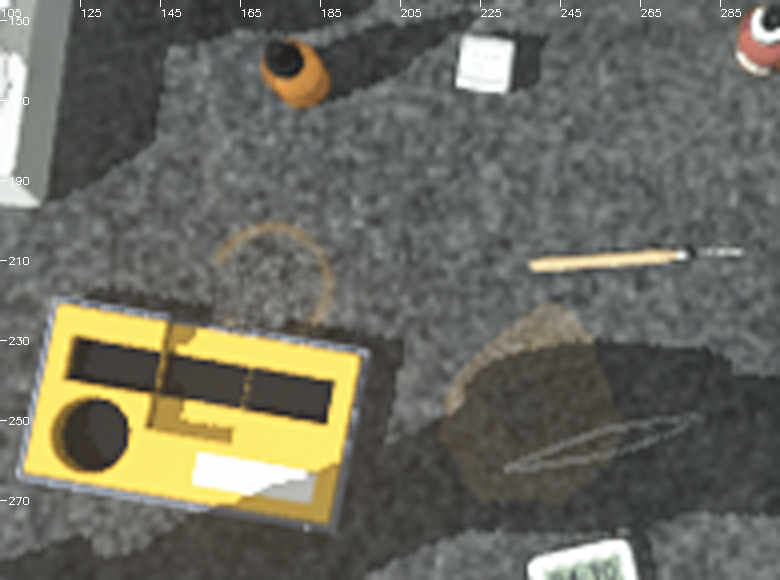

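View pics/cropR.png

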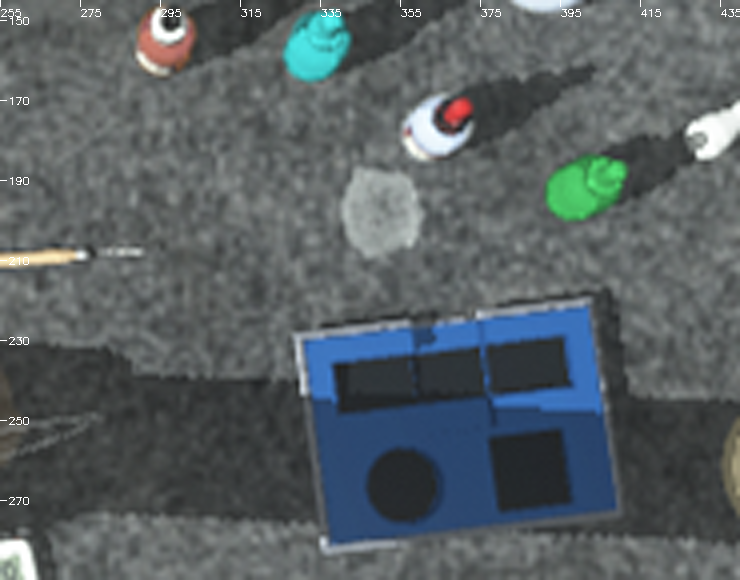

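```bash
cat > h.py <<'E'
import numpy as np, cv2
from cell import monitor, imaging, manip
from scipy.optimize import least_squares
def p2w(n,u,v,z):
    c=imaging.calibration(n); P=c["pose"]
    d=P[:3,:3]@[(u-c["cx"])/c["fx"],(v-c["cy"])/c["fy"],1]; o=P[:3,3]
    return o+d*(z-o[2])/d[2]
def w2p(n,X):
    c=imaging.calibration(n); P=c["pose"]; q=(np.atleast_2d(X)-P[:3,3])@P[:3,:3]
    return np.c_[q[:,0]/q[:,2]*c["fx"]+c["cx"],q[:,1]/q[:,2]*c["fy"]+c["cy"]]
def rz(a): return np.array([[np.cos(a),-np.sin(a),0],[np.sin(a),np.cos(a),0],[0,0,1]])
def pose(t,L): return np.atleast_2d(L)@rz(t[2]).T+[t[0],t[1],0]
def fit(n,L,uv,t0):
    s=least_squares(lambda t:(w2p(n,pose(t,L))-uv).ravel(),t0,x_scale=[1,1,.01]); return s.x,np.abs(s.fun).max()
def crop(ox,oy,P): return (np.array(P,float)+.5)/4-.5+[ox,oy]
E
python3 - <<'E'
from h import *
cy=crop(105,145,[(57,300),(367,350),(333,528),(20,475),(92,435)])
cb=crop(255,145,[(297,335),(594,297),(620,512),(323,549),(404,485)])
def box(a,b): return [(a,b,22),(a,-b,22),(-a,-b,22),(-a,b,22)]
ty,e=fit("top",box(53,93)+[(-22,56,6)],cy,[450,230,0]); print("yellow",ty,e)
tb,e=fit("top",box(64,89)+[(-32,38,6)],cb,[450,-230,0]); print("blue",tb,e)
def pr(k,ox,uv,z): 
    u=crop(ox,145,[uv])[0]; print(k,p2w("top",*u,z).round(1))
pr("amber teat",105,(284,57),92); pr("amber base",105,(308,90),18)
pr("clear teat",255,(457,112),92); pr("clear base",255,(428,142),18)
pr("pink teat",255,(170,25),92)
pr("box top",105,(487,57),19)
pr("needle h end",105,(530,266),8); pr("needle h fr",105,(690,255),6); pr("needle tip",105,(742,252),4)
pr("forceps a",105,(506,469),4); pr("forceps b",105,(700,417),4)
print("far amber", p2w("scene",187*.7,175*.7,0))
E
```

```text
yellow [ 4.40211591e+02  2.55271096e+02 -1.36903962e-01] 1.813196856895928
blue [ 4.49305226e+02 -2.58593935e+02  1.48230363e-01] 1.1461134195976115
amber teat [640.5 198.4  92. ]
amber base [636.1 198.4  18. ]
clear teat [ 624.1 -239.5   92. ]
clear base [ 619.1 -238.4   18. ]
pink teat [668.6 -75.   92. ]
box top [659.9  91.6  19. ]
needle h end [534.7  61.5   8. ]
needle h fr [544.7 -35.    6. ]
needle tip [547.7 -66.7   4. ]
forceps a [412.4  71.5   4. ]
forceps b [446.8 -44.    4. ]
far amber [525.4087915  825.08878232   0.        ]
```

```bash
cat > ov.py <<'E'
from h import *
O={"yellow":(440.2,255.3,-.137),"blue":(449.3,-258.6,.148),"amber":(638,198.4,0),"clear":(621,-239,0),"box":(659.9,91.6,-.08),"needle":(541.8,-8.1,.101),"forceps":(429.6,13.8,.289)}
def rect(a,b,z,x=0,y=0): return np.array([(x+a,y+b,z),(x+a,y-b,z),(x-a,y-b,z),(x-a,y+b,z)])
def circ(r,z,x=0,y=0): t=np.linspace(0,2*np.pi,25)[:-1]; return np.c_[x+r*np.cos(t),y+r*np.sin(t),0*t+z]
B=[circ(18,0),circ(18,58),circ(11,66),circ(4,97)]
S={"yellow":[rect(53,93,22),circ(23,6,-22,56),rect(14,79,12,20)],"blue":[rect(64,89,22),circ(23,6,-32,38),rect(23,23,15,-32,-38),rect(16,72,12,30)],"amber":B,"clear":B,"box":[rect(16,16,0),rect(16,16,19)],"needle":[rect(4,44,8,0,26),rect(1,26,4,0,-44)],"forceps":[rect(8,62.5,4)]}
def draw(im,n,ox,oy,w,h,f):
    c=cv2.resize(im[oy:oy+h,ox:ox+w,::-1],None,fx=f,fy=f,interpolation=cv2.INTER_CUBIC)
    for k,t in O.items():
        for s in S[k]:
            p=(w2p(n,pose(t,s))-[ox,oy]+.5)*f-.5
            cv2.polylines(c,[p.round().astype(int)],True,(255,0,255),1)
    return c
E
python3 - <<'E'
from ov import *
im=imaging.snapshot("top"); 
a=draw(im,"top",110,145,180,75,4.4)[:, :790]; b=draw(im,"top",325,145,90,70,4)
r=draw(im,"top",110,145,315,145,2.5)
out=np.zeros((600,800,3),np.uint8); out[:a.shape[0],:a.shape[1]]=a; 
b=draw(im,"top",230,205,95,60,4);out[335:335+240,:380]=b
b=draw(im,"top",325,150,100,62,4);out[335:335+248,390:790]=b
cv2.imwrite("pics/ov1.png",out)
im=imaging.snapshot("scene"); out=np.zeros((600,800,3),np.uint8)
out[:]=0
a=draw(im,"scene",140,140,240,180,3.33);out[:min(600,a.shape[0]),:min(800,a.shape[1])]=a[:600,:800]
cv2.imwrite("pics/ov2.png",out)
E
```

```text
(no output)
```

View pics/ov1.png

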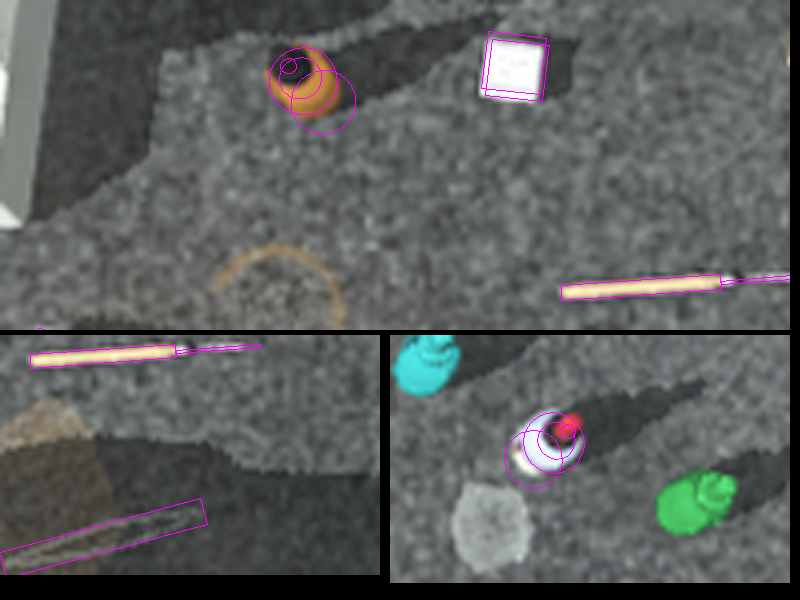

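View pics/ov2.png

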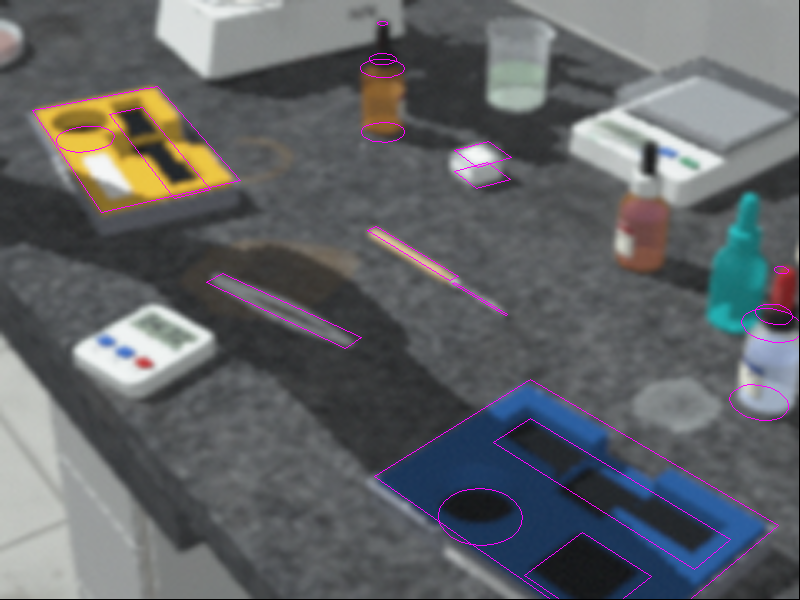

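```bash
cat > sil.py <<'E'
from ov import *
from scipy.optimize import minimize
H=[circ(15,0),circ(18,3),circ(18,58),circ(11,64)]
HB={"amber":H+[circ(11,74),circ(5,95)],"clear":H+[circ(11,74),circ(5,95)],"box":[rect(16,16,0),rect(16,16,19)]}
def seg(im,k,c,R):
    hsv=cv2.cvtColor(im,cv2.COLOR_RGB2HSV).astype(int); h,s,v=hsv[...,0],hsv[...,1],hsv[...,2]
    if k=="amber": m=(h>5)&(h<20)&(s>140)&(v>60)
    elif k=="clear": m=((v>135)&(h>95)&(h<135))|((v>170))|((h>172)|(h<6))&(s>120)&(v>120)
    else: m=(v>165)&(s<40)
    w=np.zeros(m.shape,bool); u,vv=np.round(c).astype(int); w[vv-R:vv+R,u-R:u+R]=1; return m&w
def hull(n,k,t):
    q=np.zeros((420*4,560*4),np.uint8); parts=[H if k!="box" else HB[k]][0]
    p=w2p(n,pose(t,np.vstack(parts))); cv2.fillPoly(q,[cv2.convexHull(((p+.5)*4-.5).round().astype(np.int32))],1)
    return cv2.resize(q.astype(np.float32),(560,420),interpolation=cv2.INTER_AREA)
E
python3 - <<'E'
from sil import *
for n in ("top","scene"):
    im=imaging.snapshot(n)
    for k in ("amber","clear","box"):
        c=w2p(n,pose(O[k],[0,0,30 if k!="box" else 10]))[0]
        m=seg(im,k,c,15 if n=="top" else 22)
        ys,xs=np.nonzero(m); mm=m.astype(np.float32)
        # silhouette centre/extents vs model
        hm=hull(n,k,O[k])>.5; hy,hx=np.nonzero(hm)
        print(n,k,"mask",xs.min(),xs.max(),ys.min(),ys.max(),len(xs),"model",hx.min(),hx.max(),hy.min(),hy.max(),len(hx))
        f=lambda t:np.abs(hull(n,k,(t[0],t[1],t[2]*.02))-mm).sum()
        r=minimize(f,[O[k][0],O[k][1],O[k][2]/.02],method="Nelder-Mead",options={"initial_simplex":np.array([O[k][0],O[k][1],O[k][2]/.02])+np.array([[-6,-6,-5],[8,-3,0],[-3,8,2],[4,4,8]])})
        print("  fit",r.x.round(1),r.x[2]*.02,round(r.fun,1),"was",round(f([O[k][0],O[k][1],O[k][2]/.02]),1))
E
```

```text
top amber mask 171 186 156 171 120 model 171 190 156 174 276
  fit [639.4 198.7   1.7] 0.03370322196111848 155.6 was 156.2
top clear mask 349 372 169 193 187 model 354 373 169 187 268
  fit [ 626.2 -240.6    4.2] 0.08398790484104011 111.2 was 135.1
top box mask 219 232 154 167 173 model 219 234 152 167 207
  fit [6.575e+02 9.430e+01 1.000e-01] 0.002365369606481404 33.1 was 54.6
scene amber mask 249 259 161 179 173 model 248 261 157 181 316
  fit [642.6 204.1   4.7] 0.09325380706438263 136.9 was 144.1
scene clear mask 347 380 227 268 435 model 359 380 232 264 558
  fit [ 6.222e+02 -2.420e+02 -2.000e-01] -0.003276619657549329 223.8 was 268.3
scene box mask 275 302 167 193 159 model 276 293 182 196 183
  fit [657.2 100.7  -0. ] -0.0007600308641975377 163.0 was 171.9
```

```bash
cat > pl.py <<'E'
import sys
from h import *
# usage: pl.py x,y,z,yawdeg,n [more waypoints]; start = measured pose
def plan(wps,start=None):
    s=monitor.sense(); p=np.array(s["position"]) ; a=s["ee_rot"][2]
    if start is not None: p,a=np.array(start[:3],float),np.radians(start[3])
    rows=[]
    for x,y,z,yd,n in wps:
        n=int(n); d=(np.array([x,y,z])-p)/n; da=((np.radians(yd)-a+np.pi/2)%np.pi-np.pi/2)/n
        for _ in range(n):
            t=np.array([[np.cos(a),np.sin(a),0],[np.sin(a),-np.cos(a),0],[0,0,-1]])@d
            rows.append(np.r_[t/50,0,0,-da/np.pi].round(3)); p=p+d; a+=da
    print("pos",s["position"].round(1),"rot",s["ee_rot"].round(3),"q",s["joint_positions"].round(2),"w",round(s["width"],1),"t",round(s["time"],2))
    for i in range(0,len(rows),5): print(",".join(f"{v+0:g}" for r in rows[i:i+5] for v in r))
plan([list(map(float,a.split(","))) for a in sys.argv[1:]])
E
python3 pl.py 640,201,180,107.4,15
```

```text
pos [176.9 625.1 206.1] rot [-3.141  0.     2.866] q [-1.39  0.38  0.04  1.6  -0.02  1.16 -0.05] w 85.7 t 0.3
-0.748,-0.376,0.035,0,0,0.021,-0.771,-0.326,0.035,0,0,0.021,-0.791,-0.274,0.035,0,0,0.021,-0.808,-0.221,0.035,0,0,0.021,-0.82,-0.167,0.035,0,0,0.021
-0.83,-0.113,0.035,0,0,0.021,-0.835,-0.058,0.035,0,0,0.021,-0.837,-0.003,0.035,0,0,0.021,-0.836,0.053,0.035,0,0,0.021,-0.83,0.108,0.035,0,0,0.021
-0.821,0.162,0.035,0,0,0.021,-0.809,0.216,0.035,0,0,0.021,-0.793,0.269,0.035,0,0,0.021,-0.773,0.321,0.035,0,0,0.021,-0.75,0.371,0.035,0,0,0.021
```

{"fn": "apply_moves", "kwargs": {"targets": [-0.748, -0.376, 0.035, 0, 0, 0.021, -0.771, -0.326, 0.035, 0, 0, 0.021, -0.791, -0.274, 0.035, 0, 0, 0.021, -0.808, -0.221, 0.035, 0, 0, 0.021, -0.82, -0.167, 0.035, 0, 0, 0.021], "gripper": 0}}

```text
time: 0.92
position: [332.3, 483.1, 197.9]
ee_rot: [3.141, -0.0, 2.534]
contact_force: [0.5, -0.3, 1.0]
width: 85.2
grasp_force: 0.0
```

{"fn": "apply_moves", "kwargs": {"targets": [-0.83, -0.113, 0.035, 0, 0, 0.021, -0.835, -0.058, 0.035, 0, 0, 0.021, -0.837, -0.003, 0.035, 0, 0, 0.021, -0.836, 0.053, 0.035, 0, 0, 0.021, -0.83, 0.108, 0.035, 0, 0, 0.021]}}

```text
time: 1.55
position: [486.7, 342.0, 189.1]
ee_rot: [3.141, -0.0, 2.204]
contact_force: [-0.4, -0.3, -0.3]
width: 85.3
grasp_force: 0.0
```

{"fn": "apply_moves", "kwargs": {"targets": [-0.821, 0.162, 0.035, 0, 0, 0.021, -0.809, 0.216, 0.035, 0, 0, 0.021, -0.793, 0.269, 0.035, 0, 0, 0.021, -0.773, 0.321, 0.035, 0, 0, 0.021, -0.75, 0.371, 0.035, 0, 0, 0.021]}}

```text
time: 2.17
position: [641.2, 201.1, 180.2]
ee_rot: [3.142, -0.0, 1.875]
contact_force: [-0.0, 0.3, -0.5]
width: 85.6
grasp_force: 0.0
```

```bash
python3 pl.py 640,201,120,107.4,2 640,201,30,107.4,3; python3 - <<'E'
from ov import *
im=imaging.snapshot("top"); a=draw(im,"top",130,110,120,100,4)
im=imaging.snapshot("scene"); b=draw(im,"scene",200,100,80,110,4)
out=np.zeros((440,800,3),np.uint8); out[:400,:480]=a; out[:440,480:]=b
cv2.imwrite("pics/c1.png",out)
E
```

```text
pos [641.2 201.1 180.2] rot [ 3.142 -0.     1.875] q [-0.71  0.48  0.46  1.58 -0.23  1.14  0.11] w 85.6 t 2.17
0.002,-0.012,0.602,0,0,0,0.002,-0.012,0.602,0,0,0,0,0,0.6,0,0,0,0,0,0.6,0,0,0,0,0,0.6,0,0,0
```

View pics/c1.png

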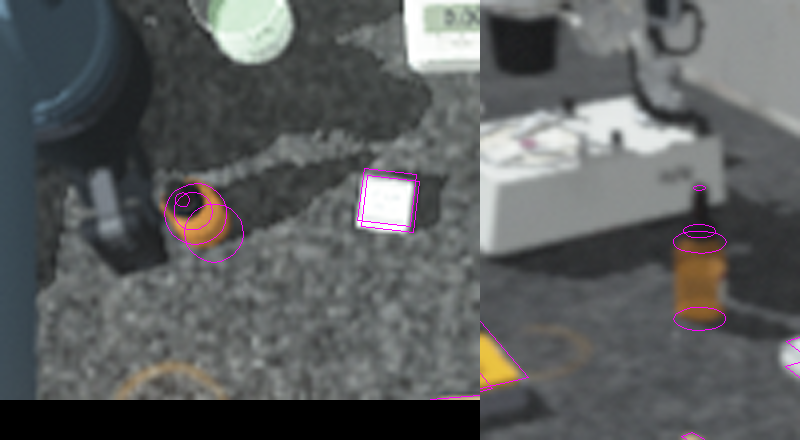

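{"fn": "apply_moves", "kwargs": {"targets": [0.002, -0.012, 0.6, 0, 0, 0, 0.002, -0.012, 0.6, 0, 0, 0, 0, 0, 0.6, 0, 0, 0, 0, 0, 0.65, 0, 0, 0, 0, 0, 0.6, 0, 0, 0]}}

```text
time: 2.9
position: [638.3, 202.9, 26.6]
ee_rot: [-3.141, -0.001, 1.878]
contact_force: [-0.3, 0.8, -0.2]
width: 85.7
grasp_force: 0.0
```

{"fn": "apply_moves", "kwargs": {"targets": [0, 0, 0, 0, 0, 0, 0, 0, 0, 0, 0, 0, 0, 0, 0, 0, 0, 0, 0, 0, 0, 0, 0, 0, 0, 0, 0, 0, 0, 0], "gripper": 1}}

```text
time: 3.52
position: [642.8, 202.6, 30.9]
ee_rot: [3.134, -0.0, 1.876]
contact_force: [1.7, 0.2, 6.0]
width: 19.5
grasp_force: 52.3
```

```bash
python3 - <<'E'
from ov import *
im=imaging.snapshot("top"); a=draw(im,"top",130,110,120,100,4)
im=imaging.snapshot("scene"); b=draw(im,"scene",200,100,80,110,4)
out=np.zeros((440,800,3),np.uint8); out[:400,:480]=a; out[:440,480:]=b
cv2.imwrite("pics/c2.png",out); print(monitor.sense())
E
```

```text
{'time': 3.625, 'joint_positions': array([-0.66357722,  0.64162396,  0.39905215,  1.67355209, -0.30631761,
        0.88077633,  0.16435927]), 'qd': array([ 0.00202555, -0.00125837, -0.00040051,  0.00107351, -0.0007179 ,
       -0.00120987, -0.0016271 ]), 'joint_efforts': array([-2.34106538e-02, -4.27914762e+01,  6.16564348e+00, -1.62109494e+01,
        1.30761503e-01,  8.05684458e-01,  8.12535232e-03]), 'position': array([642.78122464, 202.62054767,  30.92573231]), 'ee_rot': array([ 3.13393078e+00, -2.78555552e-04,  1.87612000e+00]), 'contact_force': array([2.91785943, 0.6892726 , 7.49774657]), 'wrist_torque': array([ 1.73284236e-01, -5.48025348e-01, -7.93614445e-05]), 'grasp_force': 52.32353127655415, 'width': 19.376130121628105}
```

View pics/c2.png

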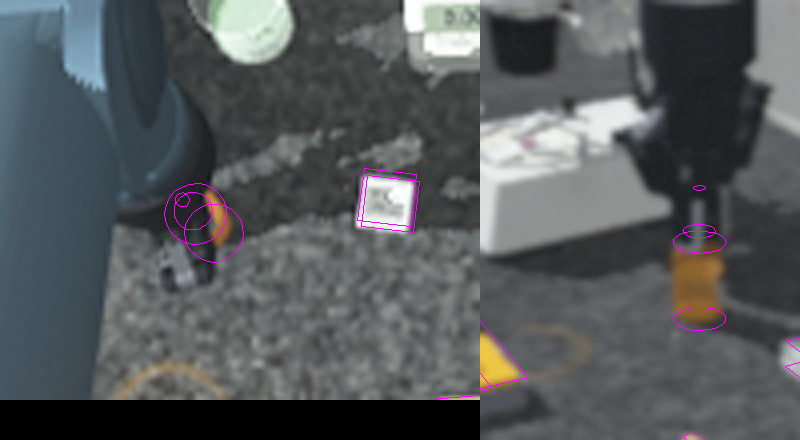

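```bash
python3 - <<'E'
from ov import *
s=monitor.sense(); p=s["position"]; a=s["ee_rot"][2]; ty=np.array([np.sin(a),-np.cos(a),0]); tx=np.array([np.cos(a),np.sin(a),0])
out=np.zeros((600,800,3),np.uint8)
for n,o,x0 in (("scene",(215,110),0),("top",(155,140),400)):
    im=imaging.snapshot(n)[...,::-1]; c=cv2.resize(im[o[1]:o[1]+75,o[0]:o[0]+50],None,fx=8,fy=8,interpolation=cv2.INTER_CUBIC)
    for w,z,col in ((10,0,(0,0,255)),(10,19,(0,255,0)),(10,73,(255,255,0)),(57,60,(255,0,255))):
        P=[p+[0,0,z]+ty*w*i+tx*11*j for i,j in ((1,1),(1,-1),(-1,-1),(-1,1))]
        q=((w2p(n,P)-o+.5)*8-.5).round().astype(int); cv2.polylines(c,[q],True,col,1)
    out[:,x0:x0+400]=c
cv2.imwrite("pics/c3.png",out)
E
```

```text
(no output)
```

View pics/c3.png

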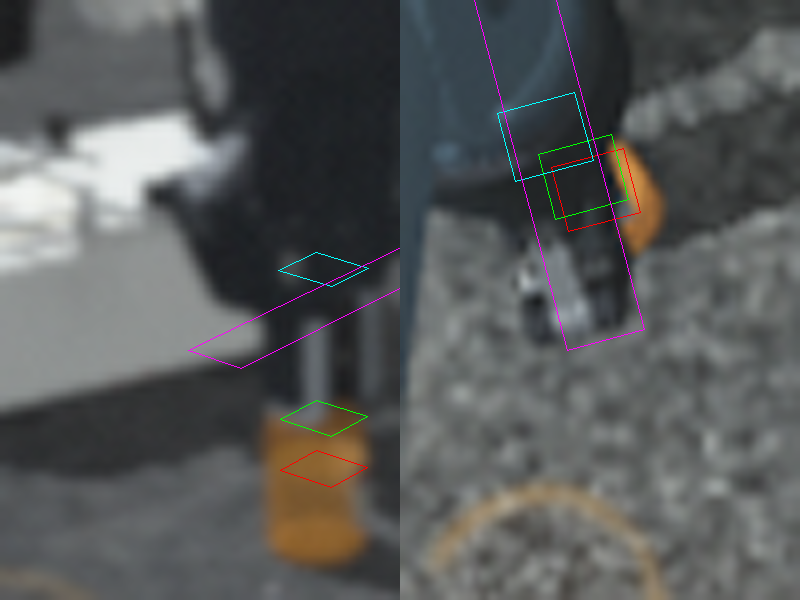

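```bash
python3 - <<'E'
from h import *
f=p2w("scene",254.6,180.4,0); print(f, f+18*np.array([.61,.79,0]))
g=p2w("top",185.5,171.5,0); print(g)
print("left/right body edges scene at v~170:",p2w("scene",248,172,20),p2w("scene",261,172,20))
s=monitor.sense();print(w2p("top",s["position"]),w2p("scene",s["position"]))
E
```

```text
[634.08077914 192.12908692   0.        ] [645.06077914 206.34908692   0.        ]
[628.93151795 191.90944307   0.        ]
left/right body edges scene at v~170: [625.69254321 211.91099978  20.        ] [655.33069736 191.7876175   20.        ]
[[178.96114995 163.25375777]] [[255.00332549 168.10311902]]
```

{"fn": "apply_moves", "kwargs": {"targets": [0, 0, 0, 0, 0, 0, 0, 0, 0, 0, 0, 0, 0, 0, 0, 0, 0, 0, 0, 0, 0, 0, 0, 0], "gripper": 0}}

```text
time: 4.22
position: [638.5, 201.4, 27.2]
ee_rot: [-3.14, 0.0, 1.876]
contact_force: [-0.1, 0.1, -0.3]
width: 85.3
grasp_force: 0.0
```

{"fn": "apply_moves", "kwargs": {"targets": [0, 0, -0.3, 0, 0, 0, 0, 0, -0.6, 0, 0, 0, 0, 0, -0.8, 0, 0, 0, 0, 0, -0.7, 0, 0, 0, 0, 0, 0, 0, 0, 0]}}

```text
time: 4.85
position: [642.8, 202.2, 153.4]
ee_rot: [3.132, -0.001, 1.876]
contact_force: [-0.5, -0.4, -0.2]
width: 85.3
grasp_force: 0.0
```

```bash
cat > gv.py <<'E'
from ov import *
import sys
s=monitor.sense(); p=s["position"]; a=s["ee_rot"][2]; ty=np.array([np.sin(a),-np.cos(a),0]); tx=np.array([np.cos(a),np.sin(a),0])
print(p,s["width"])
out=np.zeros((600,800,3),np.uint8)
for n,x0 in (("scene",0),("top",400)):
    m=w2p(n,[p[0],p[1],p[2]-20])[0]; o=(m-[33,50]).astype(int)
    im=imaging.snapshot(n)[...,::-1]; c=cv2.resize(im[o[1]:o[1]+100,o[0]:o[0]+66],(396,600),interpolation=cv2.INTER_CUBIC)
    for w,z,col in ((s["width"]/2,0,(0,0,255)),(s["width"]/2,19,(0,255,0)),(42,73,(255,255,0))):
        P=[p+[0,0,z]+ty*w*i+tx*11*j for i,j in ((1,1),(1,-1),(-1,-1),(-1,1))]
        q=((w2p(n,P)-o+.5)*6-.5).round().astype(int); cv2.polylines(c,[q],True,col,1)
    for sct in B[:3]:
        q=((w2p(n,sct+[643,204,0])-o+.5)*6-.5).round().astype(int); cv2.polylines(c,[q],True,(255,0,255),1)
    out[:,x0:x0+396]=c
cv2.imwrite(sys.argv[1],out)
E
python3 gv.py pics/c4.png
```

```text
[642.75833013 202.15123846 153.39067522] 85.28875607660363
```

View pics/c4.png

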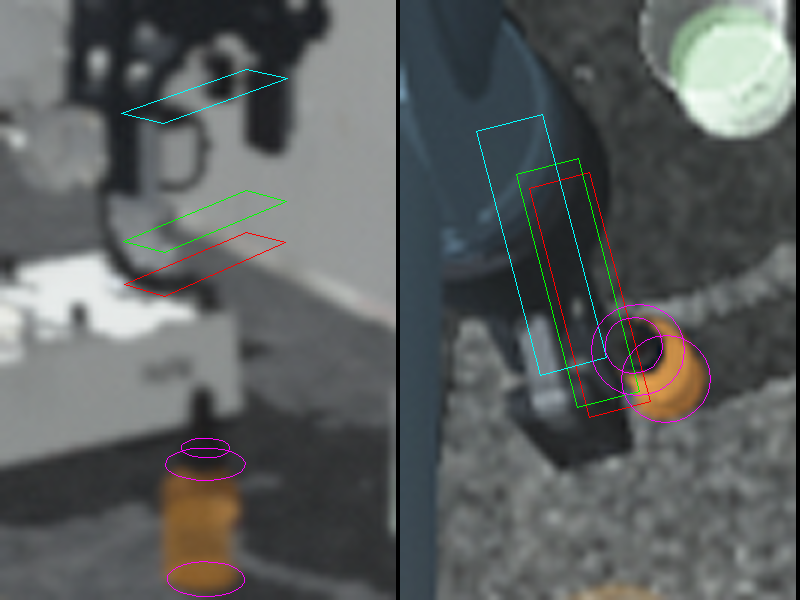

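```bash
python3 pl.py 600,140,90,107.4,5
```

```text
pos [639.4 201.7 148.7] rot [ 3.14  -0.     1.876] q [-0.7   0.5   0.45  1.61 -0.24  1.08  0.12] w 85.1 t 4.95
-0.188,-0.224,0.235,0,0,0,-0.188,-0.224,0.235,0,0,0,-0.188,-0.224,0.235,0,0,0,-0.188,-0.224,0.235,0,0,0,-0.188,-0.224,0.235,0,0,0
```

{"fn": "apply_moves", "kwargs": {"targets": [-0.19, -0.22, 0.24, 0, 0, 0, -0.19, -0.22, 0.24, 0, 0, 0, -0.19, -0.22, 0.24, 0, 0, 0, -0.19, -0.22, 0.24, 0, 0, 0, -0.19, -0.22, 0.24, 0, 0, 0], "gripper": 1}}

```text
time: 5.58
position: [600.3, 138.7, 86.8]
ee_rot: [-3.141, 0.0, 1.876]
contact_force: [0.9, 0.1, 0.1]
width: 0.0
grasp_force: 0.0
```

{"fn": "apply_moves", "kwargs": {"targets": [0, 0, 0.6, 0, 0, 0, 0, 0, 0.6, 0, 0, 0, 0, 0, 0.2, 0, 0, 0, 0, 0, 0, 0, 0, 0, 0, 0, 0, 0, 0, 0]}}

```text
time: 6.2
position: [602.3, 139.9, 19.1]
ee_rot: [3.139, 0.0, 1.876]
contact_force: [0.4, 0.0, 1.4]
width: 0.2
grasp_force: 0.0
```

{"fn": "apply_moves", "kwargs": {"targets": [0, 0, 0.1, 0, 0, 0, 0, 0, 0.1, 0, 0, 0, 0, 0, 0.06, 0, 0, 0, 0, 0, 0, 0, 0, 0, 0, 0, 0, 0, 0, 0]}}

```text
time: 6.82
position: [601.0, 139.7, 4.8]
ee_rot: [-3.142, 0.0, 1.876]
contact_force: [0.4, -0.4, 0.4]
width: -0.3
grasp_force: 0.0
```

{"fn": "apply_moves", "kwargs": {"targets": [0, 0, 0.06, 0, 0, 0, 0, 0, 0.06, 0, 0, 0, 0, 0, 0, 0, 0, 0, 0, 0, 0, 0, 0, 0]}}

```text
time: 7.32
position: [600.9, 139.7, -1.3]
ee_rot: [-3.141, 0.0, 1.876]
contact_force: [0.0, 0.5, -0.1]
width: -0.3
grasp_force: 0.0
```

{"fn": "apply_moves", "kwargs": {"targets": [0, 0, 0.06, 0, 0, 0, 0, 0, 0.06, 0, 0, 0, 0, 0, 0, 0, 0, 0, 0, 0, 0, 0, 0, 0]}}

```text
time: 7.82
position: [601.0, 139.7, -7.2]
ee_rot: [-3.141, 0.0, 1.876]
contact_force: [0.3, 0.3, 0.4]
width: -0.0
grasp_force: 0.0
```

{"fn": "apply_moves", "kwargs": {"targets": [0, 0, 0.06, 0, 0, 0, 0, 0, 0.06, 0, 0, 0, 0, 0, 0, 0, 0, 0, 0, 0, 0, 0, 0, 0]}}

```text
time: 8.32
position: [600.9, 139.7, -13.3]
ee_rot: [-3.141, 0.0, 1.876]
contact_force: [-0.1, 0.0, -0.4]
width: 0.1
grasp_force: 0.0
```

{"fn": "apply_moves", "kwargs": {"targets": [0, 0, 0.06, 0, 0, 0, 0, 0, 0.06, 0, 0, 0, 0, 0, 0, 0, 0, 0, 0, 0, 0, 0, 0, 0]}}

```text
time: 8.82
position: [600.9, 139.7, -19.3]
ee_rot: [-3.141, 0.0, 1.876]
contact_force: [-1.0, 0.3, -0.0]
width: -0.2
grasp_force: 0.0
```

{"fn": "apply_moves", "kwargs": {"targets": [0, 0, 0.06, 0, 0, 0, 0, 0, 0.04, 0, 0, 0, 0, 0, 0, 0, 0, 0, 0, 0, 0, 0, 0, 0]}}

```text
time: 9.32
position: [600.9, 139.7, -24.3]
ee_rot: [-3.141, 0.0, 1.876]
contact_force: [-0.9, -0.4, -0.3]
width: -0.1
grasp_force: 0.0
```

{"fn": "apply_moves", "kwargs": {"targets": [0, 0, 0.06, 0, 0, 0, 0, 0, 0, 0, 0, 0, 0, 0, 0, 0, 0, 0]}}

```text
time: 9.7
position: [601.0, 139.8, -24.5]
ee_rot: [-3.141, -0.002, 1.876]
contact_force: [-5.3, -1.3, 15.4]
width: -0.4
grasp_force: 7.6
```

{"fn": "apply_moves", "kwargs": {"targets": [0, 0, 0.06, 0, 0, 0, 0, 0, 0, 0, 0, 0, 0, 0, 0, 0, 0, 0]}}

```text
time: 10.07
position: [601.1, 139.9, -24.6]
ee_rot: [-3.14, -0.003, 1.876]
contact_force: [-11.6, -2.6, 31.5]
width: 0.1
grasp_force: 15.6
```

{"fn": "apply_moves", "kwargs": {"targets": [0, 0, 0.06, 0, 0, 0, 0, 0, 0, 0, 0, 0, 0, 0, 0, 0, 0, 0]}}

```text
time: 10.45
position: [601.1, 139.9, -24.7]
ee_rot: [-3.139, -0.005, 1.875]
contact_force: [-16.9, -3.1, 47.5]
width: -0.1
grasp_force: 23.6
```

```bash
sed -i 's/\[p\[0\],p\[1\],p\[2\]-20\]/[p[0]+15,p[1]+25,20]/; s/s\["width"\]\/2,0,/s["width"]\/2+12,24.4,/; s/s\["width"\]\/2,19,/s["width"]\/2+12,0,/; s/643,204,0/641.5,204.5,0/' gv.py; python3 gv.py pics/c5.png
```

```text
[601.13137536 139.92869756 -24.70827837] -0.10078526861205718
```

View pics/c5.png

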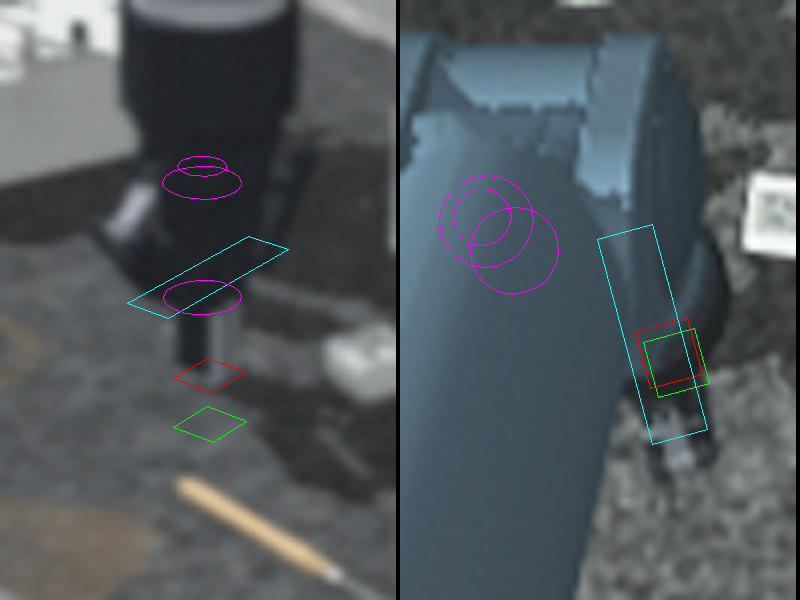

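{"fn": "apply_moves", "kwargs": {"targets": [0, 0, -0.4, 0, 0, 0, 0, 0, -0.8, 0, 0, 0, 0, 0, -1, 0, 0, 0, 0, 0, -0.9, 0, 0, 0, 0, 0, 0, 0, 0, 0], "gripper": 0}}

```text
time: 11.18
position: [605.0, 140.4, 126.7]
ee_rot: [3.132, -0.0, 1.876]
contact_force: [0.4, -0.1, -0.4]
width: 85.1
grasp_force: 0.0
```

```bash
sleep 0; python3 pl.py 641.5,204.5,110,107.4,3 641.5,204.5,110,107.4,1 641.5,204.5,110,107.4,1
```

```text
pos [605.  140.4 126.7] rot [ 3.132 -0.     1.876] q [-0.67  0.43  0.47  1.77 -0.23  0.99  0.19] w 85.1 t 11.18
0.335,0.361,0.111,0,0,0,0.335,0.36,0.111,0,0,0,0.335,0.36,0.111,0,0,0,0,0,0,0,0,0,0,0,0,0,0,0
```

{"fn": "apply_moves", "kwargs": {"targets": [0.331, 0.387, 0.1, 0, 0, 0, 0.331, 0.387, 0.1, 0, 0, 0, 0.331, 0.387, 0.1, 0, 0, 0, 0, 0, 0, 0, 0, 0, 0, 0, 0, 0, 0, 0]}}

```text
time: 11.8
position: [640.4, 203.1, 105.6]
ee_rot: [-3.139, 0.001, 1.876]
contact_force: [0.3, -0.2, -0.4]
width: 85.3
grasp_force: 0.0
```

{"fn": "apply_moves", "kwargs": {"targets": [0, 0, 0.6, 0, 0, 0, 0, 0, 0.6, 0, 0, 0, 0, 0, 0.5, 0, 0, 0, 0, 0, 0.35, 0, 0, 0, 0, 0, 0, 0, 0, 0]}}

```text
time: 12.42
position: [639.9, 203.0, 2.8]
ee_rot: [-3.138, 0.001, 1.875]
contact_force: [-0.4, 0.3, 0.6]
width: 85.3
grasp_force: 0.0
```

{"fn": "apply_moves", "kwargs": {"targets": [0, 0, 0, 0, 0, 0, 0, 0, 0, 0, 0, 0, 0, 0, 0, 0, 0, 0, 0, 0, 0, 0, 0, 0, 0, 0, 0, 0, 0, 0], "gripper": 1}}

```text
time: 13.05
position: [642.8, 205.0, 5.8]
ee_rot: [3.139, -0.0, 1.876]
contact_force: [-0.6, -0.1, 5.9]
width: 32.2
grasp_force: 59.7
```

{"fn": "apply_moves", "kwargs": {"targets": [0, 0, -0.2, 0, 0, 0, 0, 0, -0.6, 0, 0, 0, 0, 0, -0.8, 0, 0, 0, 0, 0, -0.8, 0, 0, 0, 0, 0, -0.4, 0, 0, 0]}}

```text
time: 13.68
position: [642.3, 204.7, 146.7]
ee_rot: [3.139, -0.0, 1.876]
contact_force: [0.0, 0.3, -0.5]
width: 32.5
grasp_force: 59.7
```

```bash
python3 - <<'E'
from h import *
c=lambda P:crop(255,145,P)
f=[(-32,38,6),(-32,-38,15),(30,0,12)]
m=[np.mean(q,0) for q in ([(367,485),(441,485),(404,447),(404,523)],[(490,438),(562,430),(572,500),(498,512)],[(333,365),(563,338),(571,385),(341,412)])]
def box(a,b): return [(a,b,22),(a,-b,22),(-a,-b,22),(-a,b,22)]
L=np.array(box(64,89)+f); uv=c([(297,335),(594,297),(620,512),(323,549)]+[tuple(x) for x in m])
t,e=fit("top",L,uv,[450,-258,.15]); print(t,e,(w2p("top",pose(t,L))-uv).round(1).tolist()); print("seats",pose(t,f).round(1))
s=monitor.sense(); print(s["position"],s["width"],s["grasp_force"],s["contact_force"])
E
python3 pl.py 412,-225.7,140,98.5,15
```

```text
[ 4.49089113e+02 -2.59107052e+02  1.47531893e-01] 1.1697962976711551 [[0.7, -0.2], [-0.6, 0.7], [0.7, 0.2], [1.2, 0.0], [-0.9, -0.3], [-0.6, -0.2], [-0.4, -0.3]]
seats [[ 411.9 -226.2    6. ]
 [ 423.  -301.4   15. ]
 [ 478.8 -254.7   12. ]]
[642.26514092 204.6548757  146.70261667] 32.52015326974691 59.74916621809825 [ 0.04272292  0.25242988 -0.5321046 ]
pos [642.3 204.7 146.7] rot [ 3.139 -0.     1.876] q [-0.71  0.51  0.46  1.61 -0.25  1.08  0.12] w 32.5 t 13.68
-0.455,-0.465,0.009,0,0,0.003,-0.46,-0.461,0.009,0,0,0.003,-0.465,-0.456,0.009,0,0,0.003,-0.469,-0.451,0.009,0,0,0.003,-0.474,-0.446,0.009,0,0,0.003
-0.479,-0.441,0.009,0,0,0.003,-0.483,-0.436,0.009,0,0,0.003,-0.488,-0.431,0.009,0,0,0.003,-0.492,-0.426,0.009,0,0,0.003,-0.497,-0.42,0.009,0,0,0.003
-0.501,-0.415,0.009,0,0,0.003,-0.505,-0.41,0.009,0,0,0.003,-0.51,-0.405,0.009,0,0,0.003,-0.514,-0.399,0.009,0,0,0.003,-0.518,-0.394,0.009,0,0,0.003
```

{"fn": "apply_moves", "kwargs": {"targets": [-0.455, -0.465, 0.01, 0, 0, 0.003, -0.46, -0.461, 0.01, 0, 0, 0.003, -0.465, -0.456, 0.01, 0, 0, 0.003, -0.469, -0.451, 0.01, 0, 0, 0.003, -0.474, -0.446, 0.01, 0, 0, 0.003]}}

```text
time: 14.3
position: [563.1, 59.9, 140.7]
ee_rot: [-3.139, -0.0, 1.829]
contact_force: [0.5, 0.1, -0.5]
width: 32.7
grasp_force: 59.7
```

{"fn": "apply_moves", "kwargs": {"targets": [-0.479, -0.441, 0.01, 0, 0, 0.003, -0.483, -0.436, 0.01, 0, 0, 0.003, -0.488, -0.431, 0.01, 0, 0, 0.003, -0.492, -0.426, 0.01, 0, 0, 0.003, -0.497, -0.42, 0.01, 0, 0, 0.003]}}

```text
time: 14.92
position: [487.8, -84.4, 138.8]
ee_rot: [-3.141, -0.0, 1.782]
contact_force: [0.6, 0.4, -1.3]
width: 32.1
grasp_force: 59.7
```

{"fn": "apply_moves", "kwargs": {"targets": [-0.501, -0.415, 0.01, 0, 0, 0.003, -0.505, -0.41, 0.01, 0, 0, 0.003, -0.51, -0.405, 0.01, 0, 0, 0.003, -0.514, -0.399, 0.01, 0, 0, 0.003, -0.518, -0.394, 0.01, 0, 0, 0.003]}}

```text
time: 15.55
position: [412.9, -228.5, 136.5]
ee_rot: [-3.141, -0.001, 1.734]
contact_force: [0.7, 0.3, -1.8]
width: 32.6
grasp_force: 59.7
```

{"fn": "apply_moves", "kwargs": {"targets": [0, 0, 0.4, 0, 0, 0, 0, 0, 0.4, 0, 0, 0, 0, 0, 0.4, 0, 0, 0, 0, 0, 0, 0, 0, 0, 0, 0, 0, 0, 0, 0]}}

```text
time: 16.18
position: [414.3, -227.9, 77.2]
ee_rot: [3.141, 0.0, 1.735]
contact_force: [0.3, -0.6, -0.9]
width: 32.3
grasp_force: 59.8
```

```bash
cat > hand.py <<'E'
# close view of held object over seats: file, dz (reading z - object base z)
from ov import *
import sys
s=monitor.sense(); p=s["position"]; print(p,s["ee_rot"],s["width"]); dz=float(sys.argv[2]); kind=sys.argv[3]; tr=sys.argv[4]
yaw=s["ee_rot"][2]-np.pi/2
out=np.zeros((600,800,3),np.uint8)
for n,x0 in (("scene",0),("top",400)):
    m=w2p(n,[p[0],p[1],30])[0]; o=(m-[33,50]).astype(int); o=np.clip(o,0,[494,320])
    im=imaging.snapshot(n)[...,::-1]; c=cv2.resize(im[o[1]:o[1]+100,o[0]:o[0]+66],(396,600),interpolation=cv2.INTER_CUBIC)
    for sct in S[kind]:
        q=((w2p(n,pose((p[0],p[1],yaw),sct)+[0,0,p[2]-dz])-o+.5)*6-.5).round().astype(int); cv2.polylines(c,[q],True,(255,0,255),1)
    for sct in S[tr]:
        for z in (0,22-sct[0,2]):
            q=((w2p(n,pose(O[tr],sct)+[0,0,z])-o+.5)*6-.5).round().astype(int); cv2.polylines(c,[q],True,(0,255,0),1)
    out[:,x0:x0+396]=c
cv2.imwrite(sys.argv[1],out)
E
sed -i 's/"blue":(449.3,-258.6,.148)/"blue":(449.1,-259.1,.1475)/' ov.py
python3 hand.py pics/p1.png 4 amber blue
```

```text
[ 414.27004206 -227.86834995   77.19929795] [3.14138433e+00 2.70267525e-04 1.73455061e+00] 32.28484146740319
```

View pics/p1.png

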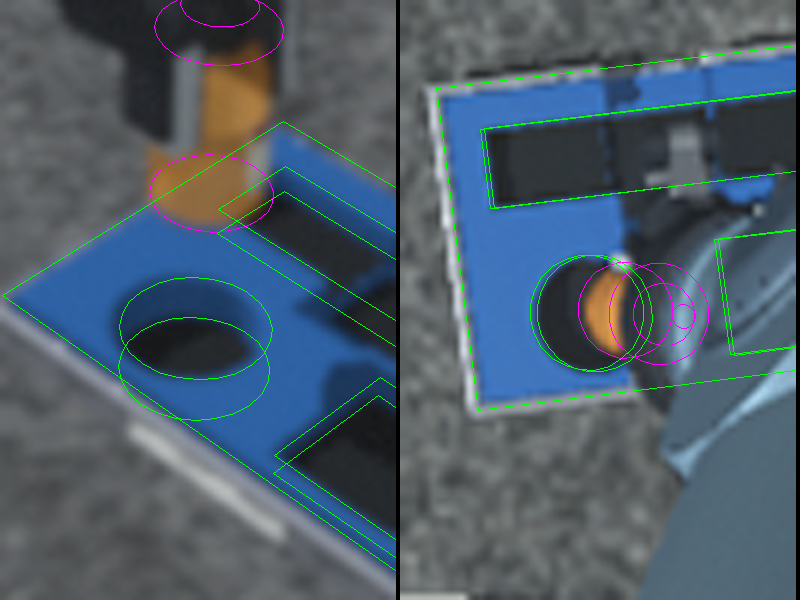

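{"fn": "apply_moves", "kwargs": {"targets": [0.038, -0.04, 0.5, 0, 0, 0, 0, 0, 0.5, 0, 0, 0, 0, 0, 0.2, 0, 0, 0, 0, 0, 0.08, 0, 0, 0, 0, 0, 0, 0, 0, 0]}}

```text
time: 16.9
position: [412.6, -226.3, 13.4]
ee_rot: [3.141, 0.001, 1.735]
contact_force: [0.0, -0.4, -0.8]
width: 32.1
grasp_force: 59.8
```

{"fn": "apply_moves", "kwargs": {"targets": [0, 0, 0.04, 0, 0, 0, 0, 0, 0.04, 0, 0, 0, 0, 0, 0, 0, 0, 0]}}

```text
time: 17.27
position: [413.3, -226.7, 11.5]
ee_rot: [3.139, -0.001, 1.734]
contact_force: [-4.7, 1.5, 19.9]
width: 32.6
grasp_force: 61.7
```

{"fn": "apply_moves", "kwargs": {"targets": [0, 0, -0.06, 0, 0, 0, 0, 0, 0, 0, 0, 0]}}

```text
time: 17.52
position: [412.6, -226.1, 12.3]
ee_rot: [3.14, 0.001, 1.735]
contact_force: [-0.6, 0.3, -0.9]
width: 32.4
grasp_force: 59.7
```

{"fn": "apply_moves", "kwargs": {"targets": [0, 0, 0, 0, 0, 0, 0, 0, 0, 0, 0, 0, 0, 0, 0, 0, 0, 0, 0, 0, 0, 0, 0, 0], "gripper": 0}}

```text
time: 18.02
position: [411.9, -226.0, 11.7]
ee_rot: [-3.141, -0.0, 1.735]
contact_force: [-0.7, 0.2, -1.0]
width: 85.2
grasp_force: 0.0
```

{"fn": "apply_moves", "kwargs": {"targets": [0, 0, -0.3, 0, 0, 0, 0, 0, -0.6, 0, 0, 0, 0, 0, -0.8, 0, 0, 0, 0, 0, -0.9, 0, 0, 0, 0, 0, 0, 0, 0, 0]}}

```text
time: 18.65
position: [415.4, -227.7, 146.1]
ee_rot: [3.132, 0.003, 1.734]
contact_force: [0.4, -1.2, 0.2]
width: 85.6
grasp_force: 0.0
```

```bash
python3 pl.py 429.6,13.8,60,106.6,10
```

```text
pos [ 415.4 -227.7  146.1] rot [3.132e+00 3.000e-03 1.734e+00] q [-0.31  0.13  0.78  2.11 -0.11  0.94  0.7 ] w 85.6 t 18.65
0.472,0.107,0.172,0,0,-0.004,0.47,0.113,0.172,0,0,-0.004,0.469,0.119,0.172,0,0,-0.004,0.467,0.124,0.172,0,0,-0.004,0.466,0.13,0.172,0,0,-0.004
0.464,0.136,0.172,0,0,-0.004,0.462,0.142,0.172,0,0,-0.004,0.461,0.148,0.172,0,0,-0.004,0.459,0.154,0.172,0,0,-0.004,0.457,0.159,0.172,0,0,-0.004
```

{"fn": "apply_moves", "kwargs": {"targets": [0.472, 0.107, 0.1, 0, 0, -0.004, 0.47, 0.113, 0.172, 0, 0, -0.004, 0.469, 0.119, 0.172, 0, 0, -0.004, 0.467, 0.124, 0.172, 0, 0, -0.004, 0.466, 0.13, 0.172, 0, 0, -0.004]}}

```text
time: 19.27
position: [418.1, -104.5, 101.6]
ee_rot: [-3.14, -0.0, 1.798]
contact_force: [-0.1, 0.1, 0.3]
width: 85.4
grasp_force: 0.0
```

{"fn": "apply_moves", "kwargs": {"targets": [0.464, 0.136, 0.172, 0, 0, -0.004, 0.462, 0.142, 0.172, 0, 0, -0.004, 0.461, 0.148, 0.172, 0, 0, -0.004, 0.459, 0.154, 0.172, 0, 0, -0.004, 0.457, 0.159, 0.172, 0, 0, -0.004]}}

```text
time: 19.9
position: [426.3, 17.1, 58.8]
ee_rot: [3.142, 0.0, 1.862]
contact_force: [0.3, -0.4, -0.1]
width: 85.6
grasp_force: 0.0
```

{"fn": "apply_moves", "kwargs": {"targets": [0, 0, 0.2, 0, 0, 0, 0, 0, 0, 0, 0, 0, 0, 0, 0, 0, 0, 0], "gripper": 0.5}}

```text
time: 20.27
position: [426.1, 14.4, 49.4]
ee_rot: [-3.141, 0.0, 1.859]
contact_force: [-0.5, -0.1, 0.0]
width: 42.6
grasp_force: 0.0
```

```bash
python3 pl.py 429.6,13.8,0,106.6,2 429.6,13.8,-22,106.6,2
```

```text
pos [426.1  14.4  49.4] rot [-3.141  0.     1.859] q [-0.63  0.21  0.54  2.26 -0.16  0.71  0.31] w 42.6 t 20.27
-0.016,0.032,0.494,0,0,0,-0.016,0.032,0.494,0,0,0,0,0,0.22,0,0,0,0,0,0.22,0,0,0
```

{"fn": "apply_moves", "kwargs": {"targets": [-0.016, 0.032, 0.5, 0, 0, 0, -0.016, 0.032, 0.5, 0, 0, 0, 0, 0, 0.22, 0, 0, 0, 0, 0, 0.2, 0, 0, 0, 0, 0, 0, 0, 0, 0]}}

```text
time: 20.9
position: [429.4, 14.6, -21.8]
ee_rot: [-3.141, -0.0, 1.86]
contact_force: [-0.4, 0.2, 0.2]
width: 42.3
grasp_force: 0.0
```

{"fn": "apply_moves", "kwargs": {"targets": [0, 0, 0, 0, 0, 0, 0, 0, 0, 0, 0, 0, 0, 0, 0, 0, 0, 0, 0, 0, 0, 0, 0, 0, 0, 0, 0, 0, 0, 0], "gripper": 1}}

```text
time: 21.52
position: [430.4, 15.0, -20.8]
ee_rot: [3.14, -0.0, 1.86]
contact_force: [-0.7, -0.4, 5.6]
width: 12.1
grasp_force: 58.8
```

{"fn": "apply_moves", "kwargs": {"targets": [0, 0, -0.2, 0, 0, 0, 0, 0, -0.5, 0, 0, 0, 0, 0, -0.7, 0, 0, 0, 0, 0, -0.7, 0, 0, 0, 0, 0, -0.6, 0, 0, 0]}}

```text
time: 22.15
position: [429.8, 14.9, 115.1]
ee_rot: [3.14, -0.0, 1.86]
contact_force: [0.7, -0.8, 0.1]
width: 12.3
grasp_force: 58.6
```

```bash
python3 pl.py 478.8,-254.7,112,98.45,10; python3 - <<'E'
from h import *
import cv2
cv2.imwrite("pics/f_top.png",imaging.snapshot("top")[...,::-1])
E
```

```text
pos [429.8  14.9 115.1] rot [ 3.14 -0.    1.86] q [-0.69  0.08  0.59  2.21 -0.06  0.87  0.22] w 12.3 t 22.15
-0.545,-0.06,0.006,0,0,0.005,-0.545,-0.052,0.006,0,0,0.005,-0.546,-0.045,0.006,0,0,0.005,-0.547,-0.037,0.006,0,0,0.005,-0.547,-0.029,0.006,0,0,0.005
-0.548,-0.021,0.006,0,0,0.005,-0.548,-0.013,0.006,0,0,0.005,-0.548,-0.006,0.006,0,0,0.005,-0.548,0.002,0.006,0,0,0.005,-0.548,0.01,0.006,0,0,0.005
```

{"fn": "apply_moves", "kwargs": {"targets": [-0.545, -0.06, 0, 0, 0, 0.005, -0.545, -0.052, 0, 0, 0, 0.005, -0.546, -0.045, 0, 0, 0, 0.005, -0.547, -0.037, 0, 0, 0, 0.005, -0.547, -0.029, 0, 0, 0, 0.005]}}

```text
time: 22.82
position: [453.7, -120.7, 113.7]
ee_rot: [3.141, -0.0, 1.782]
contact_force: [0.1, 0.3, -0.2]
width: 12.1
grasp_force: 58.6
```

{"fn": "apply_moves", "kwargs": {"targets": [-0.548, -0.021, 0, 0, 0, 0.005, -0.548, -0.013, 0, 0, 0, 0.005, -0.548, -0.006, 0, 0, 0, 0.005, -0.548, 0.002, 0, 0, 0, 0.005, -0.548, 0.01, 0, 0, 0, 0.005]}}

```text
time: 23.45
position: [476.9, -255.7, 113.6]
ee_rot: [3.141, -0.0, 1.703]
contact_force: [-0.1, 0.0, -0.8]
width: 12.0
grasp_force: 58.6
```

{"fn": "apply_moves", "kwargs": {"targets": [0, 0, 0.4, 0, 0, 0, 0, 0, 0.4, 0, 0, 0, 0, 0, 0.4, 0, 0, 0, 0, 0, 0, 0, 0, 0, 0, 0, 0, 0, 0, 0]}}

```text
time: 24.08
position: [477.0, -254.7, 53.3]
ee_rot: [-3.141, -0.0, 1.704]
contact_force: [-0.4, -0.1, 0.0]
width: 11.9
grasp_force: 58.7
```

```bash
sed -i 's/"forceps":\[rect(8,62.5,4)\]/"forceps":[rect(8,62.5,0)]/' ov.py; python3 hand.py pics/p2.png -20.8 forceps blue; python3 pl.py 478.8,-254.7,20,98.45,1
```

```text
[ 476.95964009 -254.72287427   53.27769621] [-3.14129619e+00 -5.57223412e-05  1.70410576e+00] 11.888172352438376
pos [ 477.6 -255.3   54.1] rot [3.140e+00 1.000e-03 1.704e+00] q [-0.16  0.45  0.69  2.   -0.39  0.82  0.88] w 12.0 t 24.18
0.008,0.025,0.682,0,0,-0.005
```

View pics/p2.png

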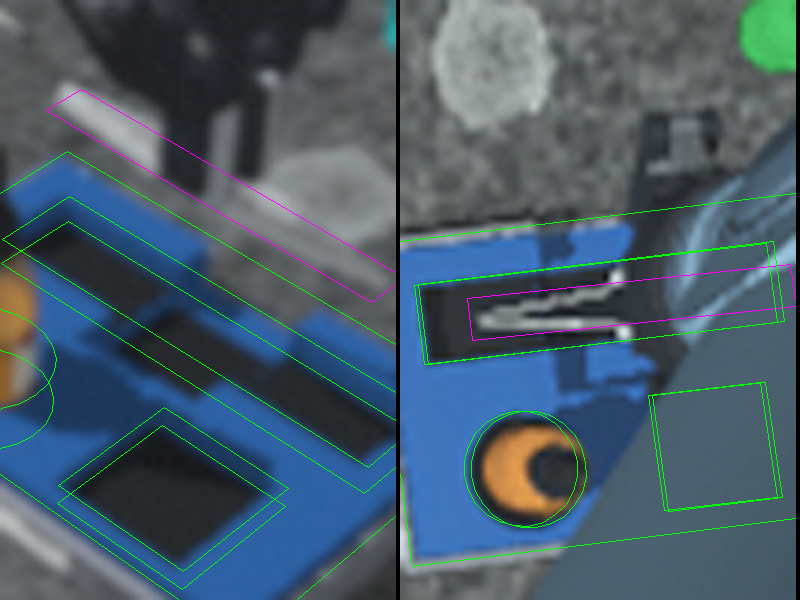

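{"fn": "apply_moves", "kwargs": {"targets": [0.01, 0.025, 0.5, 0, 0, -0.004, 0, 0, 0.4, 0, 0, 0, 0, 0, 0.2, 0, 0, 0, 0, 0, 0.1, 0, 0, 0, 0, 0, 0, 0, 0, 0]}}

```text
time: 24.8
position: [478.0, -254.6, -6.6]
ee_rot: [-3.141, 0.0, 1.716]
contact_force: [-0.1, 0.1, 1.2]
width: 12.0
grasp_force: 58.7
```

{"fn": "apply_moves", "kwargs": {"targets": [0, 0, 0.03, 0, 0, 0, 0, 0, 0, 0, 0, 0]}}

```text
time: 25.05
position: [478.4, -254.6, -7.7]
ee_rot: [3.141, 0.0, 1.716]
contact_force: [0.3, 0.3, -0.3]
width: 12.2
grasp_force: 58.7
```

{"fn": "apply_moves", "kwargs": {"targets": [0, 0, 0.03, 0, 0, 0, 0, 0, 0, 0, 0, 0]}}

```text
time: 25.3
position: [478.5, -254.6, -8.7]
ee_rot: [3.141, -0.0, 1.716]
contact_force: [-0.9, 0.7, 5.4]
width: 12.0
grasp_force: 59.4
```

{"fn": "apply_moves", "kwargs": {"targets": [0, 0, 0, 0, 0, 0, 0, 0, 0, 0, 0, 0, 0, 0, 0, 0, 0, 0], "gripper": 0.7}}

```text
time: 25.68
position: [478.0, -254.3, -9.7]
ee_rot: [-3.141, -0.0, 1.716]
contact_force: [0.7, -0.3, -0.9]
width: 25.6
grasp_force: 0.0
```

{"fn": "apply_moves", "kwargs": {"targets": [0, 0, -0.2, 0, 0, 0, 0, 0, -0.6, 0, 0, 0, 0, 0, -0.8, 0, 0, 0, 0, 0, -0.9, 0, 0, 0, 0, 0, 0, 0, 0, 0]}}

```text
time: 26.3
position: [481.3, -256.4, 119.9]
ee_rot: [3.133, 0.004, 1.715]
contact_force: [-0.3, 0.4, -0.0]
width: 25.7
grasp_force: 0.0
```

```bash
python3 pl.py 657.4,95.5,100,90,12
```

```text
pos [ 481.3 -256.4  119.9] rot [3.133 0.004 1.715] q [-0.23  0.35  0.75  1.96 -0.3   0.93  0.82] w 25.7 t 26.3
0.538,0.375,0.033,0,0,0.004,0.543,0.368,0.033,0,0,0.004,0.547,0.362,0.033,0,0,0.004,0.551,0.355,0.033,0,0,0.004,0.555,0.349,0.033,0,0,0.004
0.56,0.342,0.033,0,0,0.004,0.564,0.335,0.033,0,0,0.004,0.568,0.328,0.033,0,0,0.004,0.572,0.321,0.033,0,0,0.004,0.575,0.314,0.033,0,0,0.004
0.579,0.307,0.033,0,0,0.004,0.583,0.3,0.033,0,0,0.004
```

{"fn": "apply_moves", "kwargs": {"targets": [0.538, 0.375, 0.033, 0, 0, 0.0045, 0.543, 0.368, 0.033, 0, 0, 0.0045, 0.547, 0.362, 0.033, 0, 0, 0.0045, 0.551, 0.355, 0.033, 0, 0, 0.0045, 0.555, 0.349, 0.033, 0, 0, 0.0045], "gripper": 0.3}}

```text
time: 26.92
position: [551.5, -106.9, 106.4]
ee_rot: [-3.14, -0.0, 1.645]
contact_force: [0.3, -0.6, 0.1]
width: 59.8
grasp_force: 0.0
```

{"fn": "apply_moves", "kwargs": {"targets": [0.56, 0.342, 0.033, 0, 0, 0.0045, 0.564, 0.335, 0.033, 0, 0, 0.0045, 0.568, 0.328, 0.033, 0, 0, 0.0045, 0.572, 0.321, 0.033, 0, 0, 0.0045, 0.575, 0.314, 0.033, 0, 0, 0.0045]}}

```text
time: 27.55
position: [626.8, 38.5, 97.9]
ee_rot: [-3.14, 0.0, 1.574]
contact_force: [-0.0, -0.6, -0.5]
width: 59.4
grasp_force: 0.0
```

{"fn": "apply_moves", "kwargs": {"targets": [0.579, 0.307, 0.2, 0, 0, 0.004, 0.583, 0.3, 0.2, 0, 0, 0.004, 0, 0, 0.2, 0, 0, 0, 0, 0, 0, 0, 0, 0, 0, 0, 0, 0, 0, 0]}}

```text
time: 28.18
position: [657.3, 93.1, 69.0]
ee_rot: [-3.141, 0.001, 1.547]
contact_force: [0.1, 0.5, 0.4]
width: 59.5
grasp_force: 0.0
```

```bash
python3 pl.py 657.4,95.5,0,88.5,2 657.4,95.5,-15.4,88.5,2; python3 - <<'E'
from h import *
import cv2
cv2.imwrite("pics/f_top2.png",imaging.snapshot("top")[...,::-1])
E
```

```text
pos [657.3  93.1  69. ] rot [-3.141e+00  1.000e-03  1.547e+00] q [-0.66  0.63  0.62  1.69 -0.43  0.97  0.09] w 59.5 t 28.18
0.024,0,0.69,0,0,0,0.024,0,0.69,0,0,0,0,0,0.154,0,0,0,0,0,0.154,0,0,0
```

{"fn": "apply_moves", "kwargs": {"targets": [0.02, 0, 0.7, 0, 0, 0, 0.02, 0, 0.7, 0, 0, 0, 0, 0, 0.15, 0, 0, 0, 0, 0, 0.14, 0, 0, 0, 0, 0, 0, 0, 0, 0]}}

```text
time: 28.85
position: [658.7, 97.2, -14.6]
ee_rot: [3.14, -0.0, 1.549]
contact_force: [0.1, -0.6, 0.5]
width: 60.0
grasp_force: 0.0
```

{"fn": "apply_moves", "kwargs": {"targets": [0, 0, 0, 0, 0, 0, 0, 0, 0, 0, 0, 0, 0, 0, 0, 0, 0, 0, 0, 0, 0, 0, 0, 0, 0, 0, 0, 0, 0, 0], "gripper": 1}}

```text
time: 29.48
position: [659.2, 97.6, -13.9]
ee_rot: [3.139, -0.001, 1.549]
contact_force: [-1.7, -0.5, 6.2]
width: 29.4
grasp_force: 59.1
```

{"fn": "apply_moves", "kwargs": {"targets": [0, 0, -0.2, 0, 0, 0, 0, 0, -0.6, 0, 0, 0, 0, 0, -0.8, 0, 0, 0, 0, 0, -0.9, 0, 0, 0, 0, 0, -0.3, 0, 0, 0]}}

```text
time: 30.1
position: [660.0, 97.5, 128.1]
ee_rot: [3.136, -0.001, 1.549]
contact_force: [1.2, -0.1, -0.7]
width: 28.9
grasp_force: 58.6
```

```bash
python3 pl.py 423,-301.4,126,98.45,15; python3 - <<'E'
from h import *
import cv2
cv2.imwrite("pics/f_top3.png",imaging.snapshot("top")[...,::-1])
E
```

```text
pos [660.   97.5 128.1] rot [ 3.136e+00 -1.000e-03  1.549e+00] q [-0.69  0.56  0.66  1.65 -0.39  1.06  0.06] w 28.9 t 30.1
-0.539,-0.304,0.003,0,0,-0.004,-0.535,-0.311,0.003,0,0,-0.004,-0.532,-0.317,0.003,0,0,-0.004,-0.528,-0.323,0.003,0,0,-0.004,-0.524,-0.328,0.003,0,0,-0.004
-0.521,-0.334,0.003,0,0,-0.004,-0.517,-0.34,0.003,0,0,-0.004,-0.513,-0.346,0.003,0,0,-0.004,-0.509,-0.352,0.003,0,0,-0.004,-0.505,-0.357,0.003,0,0,-0.004
-0.501,-0.363,0.003,0,0,-0.004,-0.497,-0.369,0.003,0,0,-0.004,-0.493,-0.374,0.003,0,0,-0.004,-0.488,-0.38,0.003,0,0,-0.004,-0.484,-0.385,0.003,0,0,-0.004
```

{"fn": "apply_moves", "kwargs": {"targets": [-0.539, -0.304, 0, 0, 0, -0.004, -0.535, -0.311, 0, 0, 0, -0.004, -0.532, -0.317, 0, 0, 0, -0.004, -0.528, -0.323, 0, 0, 0, -0.004, -0.524, -0.328, 0, 0, 0, -0.004]}}

```text
time: 30.78
position: [577.1, -36.2, 122.6]
ee_rot: [-3.138, 0.0, 1.613]
contact_force: [0.4, -0.1, -0.5]
width: 29.2
grasp_force: 58.7
```

{"fn": "apply_moves", "kwargs": {"targets": [-0.521, -0.334, 0, 0, 0, -0.004, -0.517, -0.34, 0, 0, 0, -0.004, -0.513, -0.346, 0, 0, 0, -0.004, -0.509, -0.352, 0, 0, 0, -0.004, -0.505, -0.357, 0, 0, 0, -0.004]}}

```text
time: 31.4
position: [499.4, -169.6, 122.8]
ee_rot: [-3.139, -0.001, 1.676]
contact_force: [-0.0, 0.0, -0.1]
width: 28.9
grasp_force: 58.7
```

{"fn": "apply_moves", "kwargs": {"targets": [-0.501, -0.363, 0, 0, 0, -0.004, -0.497, -0.369, 0, 0, 0, -0.004, -0.493, -0.374, 0, 0, 0, -0.004, -0.488, -0.38, 0, 0, 0, -0.004, -0.484, -0.385, 0, 0, 0, -0.004]}}

```text
time: 32.02
position: [422.9, -303.4, 122.9]
ee_rot: [-3.139, -0.002, 1.739]
contact_force: [-0.8, 0.5, -0.5]
width: 29.1
grasp_force: 58.7
```

{"fn": "apply_moves", "kwargs": {"targets": [0, 0, 0.5, 0, 0, 0, 0, 0, 0.6, 0, 0, 0, 0, 0, 0.5, 0, 0, 0, 0, 0, 0, 0, 0, 0, 0, 0, 0, 0, 0, 0]}}

```text
time: 32.65
position: [424.4, -303.7, 44.4]
ee_rot: [-3.141, 0.0, 1.738]
contact_force: [0.1, -0.2, -0.4]
width: 29.0
grasp_force: 58.7
```

```bash
python3 pl.py 423,-301.4,4,98.45,3
```

```text
pos [ 424.4 -303.7   44.4] rot [-3.141  0.     1.738] q [-0.07  0.44  0.72  2.05 -0.41  0.79  1.07] w 29.0 t 32.65
0.017,-0.007,0.27,0,0,0.002,0.016,-0.007,0.27,0,0,0.002,0.016,-0.007,0.27,0,0,0.002
```

{"fn": "apply_moves", "kwargs": {"targets": [0.025, -0.007, 0.27, 0, 0, 0.002, 0.025, -0.007, 0.27, 0, 0, 0.002, 0.025, -0.007, 0.26, 0, 0, 0.002, 0, 0, 0, 0, 0, 0, 0, 0, 0, 0, 0, 0]}}

```text
time: 33.28
position: [423.0, -300.3, 4.4]
ee_rot: [-3.141, 0.0, 1.719]
contact_force: [-0.3, 0.2, -0.4]
width: 29.0
grasp_force: 58.6
```

{"fn": "apply_moves", "kwargs": {"targets": [0, 0, 0.03, 0, 0, 0, 0, 0, 0.02, 0, 0, 0, 0, 0, 0, 0, 0, 0]}}

```text
time: 33.65
position: [423.1, -300.1, 2.0]
ee_rot: [3.141, 0.0, 1.719]
contact_force: [-0.9, -0.3, -0.5]
width: 29.0
grasp_force: 58.6
```

{"fn": "apply_moves", "kwargs": {"targets": [0, 0, 0.02, 0, 0, 0, 0, 0, 0, 0, 0, 0]}}

```text
time: 33.9
position: [423.2, -300.2, 1.1]
ee_rot: [3.141, 0.0, 1.719]
contact_force: [0.4, 0.3, 0.9]
width: 28.9
grasp_force: 58.7
```

{"fn": "apply_moves", "kwargs": {"targets": [0, 0, 0, 0, 0, 0, 0, 0, 0, 0, 0, 0, 0, 0, 0, 0, 0, 0], "gripper": 0.4}}

```text
time: 34.28
position: [423.0, -300.1, 0.9]
ee_rot: [-3.142, 0.0, 1.719]
contact_force: [-0.7, 0.1, -0.2]
width: 51.4
grasp_force: 0.0
```

{"fn": "apply_moves", "kwargs": {"targets": [0, 0, -0.3, 0, 0, 0, 0, 0, -0.6, 0, 0, 0, 0, 0, -0.8, 0, 0, 0, 0, 0, -0.9, 0, 0, 0, 0, 0, 0, 0, 0, 0]}}

```text
time: 34.9
position: [426.0, -302.4, 135.5]
ee_rot: [3.133, 0.004, 1.718]
contact_force: [-0.3, -0.1, -0.7]
width: 50.8
grasp_force: 0.0
```

```bash
python3 pl.py 624,-241,100,69,6; python3 - <<'E'
from h import *
import cv2
cv2.imwrite("pics/f_top4.png",imaging.snapshot("top")[...,::-1])
cv2.imwrite("pics/f_sc4.png",imaging.snapshot("scene")[...,::-1])
E
```

```text
pos [ 426.  -302.4  135.5] rot [3.133 0.004 1.718] q [-0.19  0.29  0.84  2.01 -0.26  0.95  0.93] w 50.8 t 34.9
0.105,0.683,0.118,0,0,0.027,0.164,0.672,0.118,0,0,0.027,0.22,0.655,0.118,0,0,0.027,0.276,0.634,0.118,0,0,0.027,0.329,0.608,0.118,0,0,0.027
0.38,0.577,0.118,0,0,0.027
```

```bash
python3 pl.py 625,-242,105,62,7
```

```text
pos [ 423.3 -300.1  131.8] rot [3.14  0.    1.719] q [-0.19  0.29  0.84  2.01 -0.27  0.95  0.93] w 51.3 t 35.0
0.079,0.594,0.077,0,0,0.029,0.133,0.585,0.077,0,0,0.029,0.185,0.57,0.077,0,0,0.029,0.236,0.551,0.077,0,0,0.029,0.285,0.527,0.077,0,0,0.029
0.332,0.499,0.077,0,0,0.029,0.376,0.467,0.077,0,0,0.029
```

{"fn": "apply_moves", "kwargs": {"targets": [0.079, 0.594, 0.077, 0, 0, 0.029, 0.133, 0.585, 0.077, 0, 0, 0.029, 0.185, 0.57, 0.077, 0, 0, 0.029, 0.236, 0.551, 0.077, 0, 0, 0.029, 0.285, 0.527, 0.077, 0, 0, 0.029], "gripper": 0.15}}

```text
time: 35.62
position: [566.4, -257.7, 109.6]
ee_rot: [-3.138, 0.0, 1.26]
contact_force: [-0.5, -1.1, -0.2]
width: 72.5
grasp_force: 0.0
```

{"fn": "apply_moves", "kwargs": {"targets": [0.332, 0.499, 0.077, 0, 0, 0.029, 0.376, 0.467, 0.077, 0, 0, 0.029, 0, 0, 0, 0, 0, 0, 0, 0, 0, 0, 0, 0]}}

```text
time: 36.12
position: [622.6, -242.5, 102.6]
ee_rot: [-3.138, 0.002, 1.081]
contact_force: [-0.2, -0.8, 0.2]
width: 72.3
grasp_force: 0.0
```

```bash
python3 pl.py 625,-242,40,62,2 625,-242,3.5,62,2
```

```text
pos [ 622.6 -242.5  102.6] rot [-3.138e+00  2.000e-03  1.081e+00] q [-0.28  0.66  0.83  1.66 -0.54  1.07  0.22] w 72.3 t 36.12
0.016,0.019,0.626,0,0,0,0.016,0.019,0.626,0,0,0,0,0,0.365,0,0,0,0,0,0.365,0,0,0
```

{"fn": "apply_moves", "kwargs": {"targets": [0.016, 0.019, 0.62, 0, 0, 0, 0.016, 0.019, 0.62, 0, 0, 0, 0, 0, 0.37, 0, 0, 0, 0, 0, 0.36, 0, 0, 0, 0, 0, 0, 0, 0, 0]}}

```text
time: 36.75
position: [625.5, -241.3, 4.1]
ee_rot: [-3.139, 0.001, 1.081]
contact_force: [0.3, -0.1, -0.5]
width: 72.4
grasp_force: 0.0
```

{"fn": "apply_moves", "kwargs": {"targets": [0, 0, 0, 0, 0, 0, 0, 0, 0, 0, 0, 0, 0, 0, 0, 0, 0, 0, 0, 0, 0, 0, 0, 0, 0, 0, 0, 0, 0, 0], "gripper": 1}}

```text
time: 37.38
position: [628.2, -242.2, 7.1]
ee_rot: [3.139, -0.0, 1.081]
contact_force: [-1.2, 0.7, 6.9]
width: 32.2
grasp_force: 60.0
```

{"fn": "apply_moves", "kwargs": {"targets": [0, 0, -0.2, 0, 0, 0, 0, 0, -0.6, 0, 0, 0, 0, 0, -0.8, 0, 0, 0, 0, 0, -0.9, 0, 0, 0, 0, 0, -0.4, 0, 0, 0]}}

```text
time: 38.0
position: [628.2, -242.5, 153.5]
ee_rot: [3.137, -0.001, 1.081]
contact_force: [0.6, 0.6, -0.6]
width: 32.2
grasp_force: 59.6
```

```bash
python3 - <<'E'
from h import *
c=lambda P:crop(105,145,P)
f=[(-22,56,6),(20,0,12)]
m=[np.mean(q,0) for q in ([(55,435),(129,435),(92,398),(92,472)],[(73,338),(332,382),(325,423),(66,380)])]
def box(a,b): return [(a,b,22),(a,-b,22),(-a,-b,22),(-a,b,22)]
L=np.array(box(53,93)+f); uv=c([(57,300),(367,350),(333,528),(20,475)]+[tuple(x) for x in m])
t,e=fit("top",L,uv,[440,255,-.14]); print(t,e,(w2p("top",pose(t,L))-uv).round(1).tolist()); print("seats",pose(t,f).round(1))
for n in range(2): print("direct",p2w("top",*uv[4+n],[6,12][n]).round(1))
s=monitor.sense(); print(s["position"],s["width"],s["grasp_force"],s["contact_force"])
# change of tray outline since start
a=cv2.imread("pics/top0.png").astype(int); b=imaging.snapshot("top")[...,::-1].astype(int)
d=np.abs(a-b).max(2); print("diff yellow tray",d[215:280,108:200].mean(),"blue",d[215:285,325:412].mean())
cv2.imwrite("pics/t5.png",b)
E
python3 pl.py 410,308,140,82.2,15
```

```text
[ 4.40135746e+02  2.55694774e+02 -1.36078640e-01] 1.6357049543099151 [[-0.8, -0.4], [-0.6, 0.1], [-0.4, 0.2], [-0.7, 0.4], [1.6, -0.1], [0.9, -0.2]]
seats [[425.9 314.2   6. ]
 [460.  253.   12. ]]
direct [425.6 318.    6. ]
direct [459.5 255.1  12. ]
[ 628.17488784 -242.50067372  153.48343738] 32.161683693263946 59.55126205725719 [ 0.56526555  0.62851946 -0.60186968]
diff yellow tray 10.624247491638796 blue 46.383415435139575
pos [ 629.1 -242.9  155.2] rot [ 3.135e+00 -1.000e-03  1.081e+00] q [-0.31  0.61  0.87  1.62 -0.5   1.14  0.19] w 32.1 t 38.05
0.511,-0.603,0.02,0,0,-0.007,0.525,-0.591,0.02,0,0,-0.007,0.539,-0.578,0.02,0,0,-0.007,0.552,-0.566,0.02,0,0,-0.007,0.565,-0.552,0.02,0,0,-0.007
0.578,-0.539,0.02,0,0,-0.007,0.591,-0.525,0.02,0,0,-0.007,0.603,-0.511,0.02,0,0,-0.007,0.615,-0.497,0.02,0,0,-0.007,0.626,-0.482,0.02,0,0,-0.007
0.638,-0.467,0.02,0,0,-0.007,0.648,-0.452,0.02,0,0,-0.007,0.659,-0.437,0.02,0,0,-0.007,0.669,-0.421,0.02,0,0,-0.007,0.679,-0.405,0.02,0,0,-0.007[ WARN:0@1.644] global loadsave.cpp:1063 imwrite_ Unsupported depth image for selected encoder is fallbacked to CV_8U.
```

```bash
python3 pl.py 425.7,314.2,140,82.2,15
```

```text
pos [ 629.1 -242.9  155.2] rot [ 3.135e+00 -1.000e-03  1.081e+00] q [-0.31  0.61  0.87  1.62 -0.5   1.14  0.19] w 32.1 t 38.05
0.528,-0.589,0.02,0,0,-0.007,0.542,-0.576,0.02,0,0,-0.007,0.555,-0.563,0.02,0,0,-0.007,0.568,-0.55,0.02,0,0,-0.007,0.581,-0.536,0.02,0,0,-0.007
0.593,-0.522,0.02,0,0,-0.007,0.606,-0.508,0.02,0,0,-0.007,0.617,-0.494,0.02,0,0,-0.007,0.629,-0.479,0.02,0,0,-0.007,0.64,-0.464,0.02,0,0,-0.007
0.651,-0.449,0.02,0,0,-0.007,0.661,-0.434,0.02,0,0,-0.007,0.671,-0.418,0.02,0,0,-0.007,0.681,-0.402,0.02,0,0,-0.007,0.69,-0.386,0.02,0,0,-0.007
```

{"fn": "apply_moves", "kwargs": {"targets": [0.528, -0.589, 0, 0, 0, -0.007, 0.542, -0.576, 0, 0, 0, -0.007, 0.555, -0.563, 0, 0, 0, -0.007, 0.568, -0.55, 0, 0, 0, -0.007, 0.581, -0.536, 0.02, 0, 0, -0.007]}}

```text
time: 38.67
position: [558.0, -54.0, 147.8]
ee_rot: [-3.139, 0.001, 1.192]
contact_force: [0.6, 0.6, -0.1]
width: 32.0
grasp_force: 59.6
```

{"fn": "apply_moves", "kwargs": {"targets": [0.593, -0.522, 0.02, 0, 0, -0.007, 0.606, -0.508, 0.02, 0, 0, -0.007, 0.617, -0.494, 0.02, 0, 0, -0.007, 0.629, -0.479, 0.02, 0, 0, -0.007, 0.64, -0.464, 0.02, 0, 0, -0.007]}}

```text
time: 39.3
position: [492.0, 131.7, 143.0]
ee_rot: [-3.14, 0.002, 1.302]
contact_force: [0.4, -1.2, 0.0]
width: 32.1
grasp_force: 59.6
```

{"fn": "apply_moves", "kwargs": {"targets": [0.651, -0.449, 0.02, 0, 0, -0.007, 0.661, -0.434, 0.02, 0, 0, -0.007, 0.671, -0.418, 0.02, 0, 0, -0.007, 0.681, -0.402, 0.02, 0, 0, -0.007, 0.69, -0.386, 0.02, 0, 0, -0.007]}}

```text
time: 39.92
position: [427.9, 318.1, 137.9]
ee_rot: [-3.14, 0.002, 1.412]
contact_force: [0.6, 1.1, -0.6]
width: 32.5
grasp_force: 59.6
```

{"fn": "apply_moves", "kwargs": {"targets": [0, 0, 0.4, 0, 0, 0, 0, 0, 0.5, 0, 0, 0, 0, 0, 0.5, 0, 0, 0, 0, 0, 0, 0, 0, 0, 0, 0, 0, 0, 0, 0]}}

```text
time: 40.55
position: [429.7, 317.3, 69.5]
ee_rot: [3.142, 0.001, 1.411]
contact_force: [0.9, 0.9, -0.7]
width: 32.1
grasp_force: 59.6
```

```bash
python3 hand.py pics/p3.png 7.1 clear yellow; python3 pl.py 425.7,314.2,30,82.2,1; python3 - <<'E'
from sil import *
s=monitor.sense(); p=s["position"]
for n in ("top","scene"):
    im=imaging.snapshot(n); hsv=cv2.cvtColor(im,cv2.COLOR_RGB2HSV).astype(int); h,sa,v=[hsv[...,i] for i in range(3)]
    t=[p[0],p[1],0]; base=p[2]-7.1
    P=w2p(n,np.vstack([q+[p[0],p[1],base] for q in H])); lo=P.min(0).astype(int)-8; hi=P.max(0).astype(int)+8
    m=(v>110)&(h>95)&(h<135)&(sa>15); w=np.zeros_like(m); w[lo[1]:hi[1],lo[0]:hi[0]]=1; ys,xs=np.nonzero(m&w)
    print(n,"model",P.min(0).round(1),P.max(0).round(1),"mask",len(xs),np.percentile(xs,[2,50,98]) if len(xs) else 0,np.percentile(ys,[2,50,98]) if len(xs) else 0)
E
```

```text
[429.71200944 317.32535743  69.45158785] [3.14157359e+00 5.65647984e-04 1.41104969e+00] 32.10374451529048
pos [430.4 318.   70.4] rot [ 3.141e+00 -1.000e-03  1.411e+00] q [-1.32  0.41  0.72  2.01 -0.36  0.84 -0.56] w 32.0 t 40.65
-0.09,-0.081,0.807,0,0,-0.008
top model [102.8 242.4] [127.7 259.3] mask 100 [112.98 121.5  126.  ] [247. 253. 266.]
scene model [153.8 136.2] [170.4 163.2] mask 261 [154. 162. 169.] [142.2 152.  163. ]
```

{"fn": "apply_moves", "kwargs": {"targets": [-0.09, -0.081, 0, 0, 0, -0.008, 0, 0, 0.4, 0, 0, 0, 0, 0, 0.4, 0, 0, 0, 0, 0, 0.25, 0, 0, 0, 0, 0, 0, 0, 0, 0]}}

```text
time: 41.38
position: [423.8, 312.5, 15.1]
ee_rot: [-3.14, 0.003, 1.436]
contact_force: [-1.3, 0.2, -0.6]
width: 31.9
grasp_force: 59.6
```

{"fn": "apply_moves", "kwargs": {"targets": [0, 0, 0.04, 0, 0, 0, 0, 0, 0, 0, 0, 0]}}

```text
time: 41.62
position: [425.5, 314.1, 15.3]
ee_rot: [3.141, -0.001, 1.436]
contact_force: [-0.3, 0.2, -0.1]
width: 32.1
grasp_force: 59.6
```

{"fn": "apply_moves", "kwargs": {"targets": [0, 0, 0.03, 0, 0, 0, 0, 0, 0, 0, 0, 0, 0, 0, 0, 0, 0, 0]}}

```text
time: 42.0
position: [425.0, 313.9, 13.6]
ee_rot: [3.141, -0.0, 1.437]
contact_force: [0.0, 1.1, 0.2]
width: 31.9
grasp_force: 59.6
```

{"fn": "apply_moves", "kwargs": {"targets": [0, 0, 0.03, 0, 0, 0, 0, 0, 0, 0, 0, 0, 0, 0, 0, 0, 0, 0]}}

```text
time: 42.38
position: [425.2, 314.1, 13.0]
ee_rot: [-3.141, -0.001, 1.436]
contact_force: [-1.3, -0.9, 7.2]
width: 32.1
grasp_force: 60.5
```

{"fn": "apply_moves", "kwargs": {"targets": [0, 0, -0.02, 0, 0, 0, 0, 0, 0, 0, 0, 0, 0, 0, 0, 0, 0, 0, 0, 0, 0, 0, 0, 0, 0, 0, 0, 0, 0, 0], "gripper": 0}}

```text
time: 43.0
position: [424.9, 313.7, 12.9]
ee_rot: [-3.142, 0.0, 1.436]
contact_force: [0.2, -0.9, 0.2]
width: 85.1
grasp_force: 0.0
```

{"fn": "apply_moves", "kwargs": {"targets": [0, 0, -0.3, 0, 0, 0, 0, 0, -0.6, 0, 0, 0, 0, 0, -0.8, 0, 0, 0, 0, 0, -0.8, 0, 0, 0, 0, 0, 0, 0, 0, 0]}}

```text
time: 43.62
position: [427.9, 315.8, 142.3]
ee_rot: [3.137, -0.008, 1.436]
contact_force: [0.4, -1.1, -1.1]
width: 85.2
grasp_force: 0.0
```

```bash
python3 - <<'E'
from h import *
imaging.snapshot("top");imaging.snapshot("top")
E
python3 pl.py 540.8,2,90,95.8,10
```

```text
pos [425.1 314.1 138.8] rot [ 3.141e+00 -2.000e-03  1.436e+00] q [-1.4   0.29  0.79  1.98 -0.25  0.96 -0.62] w 85.2 t 43.73
-0.587,0.313,0.098,0,0,-0.008,-0.595,0.299,0.098,0,0,-0.008,-0.602,0.285,0.098,0,0,-0.008,-0.608,0.271,0.098,0,0,-0.008,-0.614,0.256,0.098,0,0,-0.008
-0.62,0.242,0.098,0,0,-0.008,-0.626,0.227,0.098,0,0,-0.008,-0.631,0.212,0.098,0,0,-0.008,-0.636,0.197,0.098,0,0,-0.008,-0.64,0.182,0.098,0,0,-0.008
```

{"fn": "apply_moves", "kwargs": {"targets": [-0.587, 0.313, 0, 0, 0, -0.0073, -0.595, 0.299, 0.1, 0, 0, -0.0073, -0.602, 0.285, 0.1, 0, 0, -0.0073, -0.608, 0.271, 0.1, 0, 0, -0.0073, -0.614, 0.256, 0.1, 0, 0, -0.0073]}}

```text
time: 44.35
position: [481.5, 156.1, 116.4]
ee_rot: [-3.139, 0.002, 1.552]
contact_force: [0.6, 0.8, -0.1]
width: 85.4
grasp_force: 0.0
```

{"fn": "apply_moves", "kwargs": {"targets": [-0.62, 0.242, 0.1, 0, 0, -0.0073, -0.626, 0.227, 0.1, 0, 0, -0.0073, -0.631, 0.212, 0.1, 0, 0, -0.0073, -0.636, 0.197, 0.2, 0, 0, -0.0073, -0.64, 0.182, 0.2, 0, 0, -0.0073], "gripper": 0.5}}

```text
time: 44.98
position: [538.6, 0.3, 81.2]
ee_rot: [-3.138, 0.0, 1.666]
contact_force: [0.2, -0.2, -0.3]
width: 43.1
grasp_force: 0.0
```

{"fn": "apply_moves", "kwargs": {"targets": [0, 0, 0.4, 0, 0, 0, 0, 0, 0.3, 0, 0, 0, 0, 0, 0, 0, 0, 0, 0, 0, 0, 0, 0, 0]}}

```text
time: 45.48
position: [539.7, 2.6, 47.9]
ee_rot: [-3.141, -0.0, 1.668]
contact_force: [0.4, -0.0, 1.0]
width: 42.7
grasp_force: 0.0
```

```bash
python3 pl.py 540.8,2,0,95.8,2 540.8,2,-22,95.8,1
```

```text
pos [539.7   2.6  47.9] rot [-3.141 -0.     1.668] q [-0.7   0.48  0.74  2.01 -0.44  0.82  0.39] w 42.7 t 45.48
-0.007,0.011,0.479,0,0,-0.001,-0.007,0.011,0.479,0,0,-0.001,0,0,0.44,0,0,0
```

{"fn": "apply_moves", "kwargs": {"targets": [-0.007, 0.011, 0.5, 0, 0, 0, -0.007, 0.011, 0.5, 0, 0, 0, 0, 0, 0.25, 0, 0, 0, 0, 0, 0.14, 0, 0, 0, 0, 0, 0, 0, 0, 0]}}

```text
time: 46.1
position: [541.2, 0.9, -21.3]
ee_rot: [3.141, -0.0, 1.666]
contact_force: [-0.3, -0.1, -0.2]
width: 42.8
grasp_force: 0.0
```

{"fn": "apply_moves", "kwargs": {"targets": [0, 0, 0, 0, 0, 0, 0, 0, 0, 0, 0, 0, 0, 0, 0, 0, 0, 0, 0, 0, 0, 0, 0, 0, 0, 0, 0, 0, 0, 0], "gripper": 1}}

```text
time: 46.72
position: [541.7, 0.8, -20.7]
ee_rot: [3.14, -0.0, 1.666]
contact_force: [-0.9, 0.3, 6.2]
width: 5.1
grasp_force: 59.1
```

{"fn": "apply_moves", "kwargs": {"targets": [0, 0, -0.2, 0, 0, 0, 0, 0, -0.5, 0, 0, 0, 0, 0, -0.8, 0, 0, 0, 0, 0, -0.9, 0, 0, 0, 0, 0, -0.5, 0, 0, 0]}}

```text
time: 47.35
position: [542.0, 0.5, 126.0]
ee_rot: [3.138, -0.0, 1.665]
contact_force: [0.0, 0.5, -0.5]
width: 4.9
grasp_force: 58.8
```

```bash
python3 - <<'E'
from h import *
imaging.snapshot("top");imaging.snapshot("top")
t=(440.1,255.4,-.136); print(pose(t,[(20,0,12),(20,6,12)]))
E
python3 pl.py 461,259,123,82.2,10
```

```text
[[459.91532491 252.6883771   12.        ]
 [460.72881178 258.63297458  12.        ]]
pos [543.6   0.7 126.8] rot [ 3.135e+00 -1.000e-03  1.665e+00] q [-0.78  0.36  0.84  1.96 -0.33  0.95  0.31] w 4.9 t 47.45
0.53,-0.116,0.008,0,0,0.007,0.527,-0.128,0.008,0,0,0.007,0.524,-0.14,0.008,0,0,0.007,0.521,-0.152,0.008,0,0,0.007,0.517,-0.164,0.008,0,0,0.007
0.513,-0.176,0.008,0,0,0.007,0.509,-0.188,0.008,0,0,0.007,0.504,-0.199,0.008,0,0,0.007,0.5,-0.211,0.008,0,0,0.007,0.495,-0.222,0.008,0,0,0.007
```

{"fn": "apply_moves", "kwargs": {"targets": [0, 0, 0.8, 0, 0, 0, 0, 0, 0.9, 0, 0, 0, 0, 0, 0.8, 0, 0, 0, 0, 0, 0.36, 0, 0, 0, 0, 0, 0, 0, 0, 0]}}

```text
time: 48.08
position: [539.7, 0.4, -20.7]
ee_rot: [-3.139, 0.001, 1.665]
contact_force: [0.6, -0.7, -0.3]
width: 5.1
grasp_force: 74.1
```

{"fn": "apply_moves", "kwargs": {"targets": [0, 0, 0, 0, 0, 0, 0, 0, 0, 0, 0, 0, 0, 0, 0, 0, 0, 0, -0.16, 0, 0, 0, 0, 0, 0, 0, 0, 0, 0, 0], "gripper": 0.7}}

```text
time: 48.7
position: [541.8, -8.5, -19.2]
ee_rot: [3.141, 0.001, 1.664]
contact_force: [-0.3, -0.6, -0.1]
width: 25.6
grasp_force: 0.0
```

{"fn": "apply_moves", "kwargs": {"targets": [0, 0, 0, 0, 0, 0, 0, 0, 0, 0, 0, 0, 0, 0, 0, 0, 0, 0, 0, 0, 0, 0, 0, 0], "gripper": 1}}

```text
time: 49.2
position: [541.7, -7.4, -19.4]
ee_rot: [3.142, 0.0, 1.666]
contact_force: [-1.4, -0.5, 3.4]
width: 4.3
grasp_force: 59.0
```

{"fn": "apply_moves", "kwargs": {"targets": [0, 0, -0.2, 0, 0, 0, 0, 0, -0.5, 0, 0, 0, 0, 0, -0.8, 0, 0, 0, 0, 0, -0.9, 0, 0, 0, 0, 0, -0.5, 0, 0, 0]}}

```text
time: 49.82
position: [543.0, -7.0, 128.1]
ee_rot: [3.138, -0.001, 1.666]
contact_force: [-0.4, 1.0, -0.6]
width: 4.5
grasp_force: 58.8
```

```bash
python3 - <<'E'
from h import *
imaging.snapshot("top");imaging.snapshot("top")
t=(440.1,255.4,-.136); print(pose(t,[(20,0,12),(20,-3,12)]))
E
python3 pl.py 459.5,249.7,123,82.2,10
```

```text
[[459.91532491 252.6883771   12.        ]
 [459.50858147 249.71607837  12.        ]]
pos [544.6  -6.9 128.9] rot [ 3.134e+00 -1.000e-03  1.666e+00] q [-0.78  0.36  0.85  1.96 -0.33  0.96  0.33] w 4.3 t 49.92
0.527,-0.121,0.012,0,0,0.007,0.524,-0.133,0.012,0,0,0.007,0.521,-0.145,0.012,0,0,0.007,0.517,-0.157,0.012,0,0,0.007,0.514,-0.169,0.012,0,0,0.007
0.51,-0.181,0.012,0,0,0.007,0.505,-0.192,0.012,0,0,0.007,0.501,-0.204,0.012,0,0,0.007,0.496,-0.216,0.012,0,0,0.007,0.491,-0.227,0.012,0,0,0.007
```

{"fn": "apply_moves", "kwargs": {"targets": [0.527, -0.121, 0, 0, 0, 0.007, 0.524, -0.133, 0, 0, 0, 0.007, 0.521, -0.145, 0, 0, 0, 0.007, 0.517, -0.157, 0, 0, 0, 0.007, 0.514, -0.169, 0, 0, 0, 0.007]}}

```text
time: 50.55
position: [497.5, 121.9, 124.4]
ee_rot: [-3.14, 0.001, 1.555]
contact_force: [-0.6, -0.5, 0.0]
width: 4.4
grasp_force: 58.8
```

{"fn": "apply_moves", "kwargs": {"targets": [0.51, -0.181, 0, 0, 0, 0.007, 0.505, -0.192, 0, 0, 0, 0.007, 0.501, -0.204, 0, 0, 0, 0.007, 0.496, -0.216, 0, 0, 0, 0.007, 0.491, -0.227, 0, 0, 0, 0.007]}}

```text
time: 51.18
position: [453.9, 249.7, 124.4]
ee_rot: [-3.14, 0.001, 1.445]
contact_force: [0.1, 0.6, -0.4]
width: 4.0
grasp_force: 58.8
```

{"fn": "apply_moves", "kwargs": {"targets": [0, 0, 0.4, 0, 0, 0, 0, 0, 0.5, 0, 0, 0, 0, 0, 0.5, 0, 0, 0, 0, 0, 0, 0, 0, 0, 0, 0, 0, 0, 0, 0]}}

```text
time: 51.8
position: [455.6, 247.8, 55.3]
ee_rot: [3.142, 0.001, 1.444]
contact_force: [0.1, 0.2, -0.5]
width: 4.3
grasp_force: 58.8
```

```bash
python3 - <<'E'
from h import *
imaging.snapshot("top");imaging.snapshot("top")
E
python3 pl.py 459.5,249.7,10,82.2,1
```

```text
pos [456.2 248.9  56.2] rot [ 3.140e+00 -1.000e-03  1.445e+00] q [-1.22  0.42  0.76  2.06 -0.4   0.81 -0.35] w 4.5 t 51.9
0.024,0.064,0.924,0,0,0.003
```

{"fn": "apply_moves", "kwargs": {"targets": [0.024, 0.064, 0.4, 0, 0, 0.003, 0, 0, 0.4, 0, 0, 0, 0, 0, 0.3, 0, 0, 0, 0, 0, 0.1, 0, 0, 0, 0, 0, 0, 0, 0, 0]}}

```text
time: 52.52
position: [458.4, 249.6, -4.9]
ee_rot: [-3.141, 0.001, 1.436]
contact_force: [0.6, 0.6, -0.6]
width: 4.4
grasp_force: 58.8
```

{"fn": "apply_moves", "kwargs": {"targets": [0, 0, 0.03, 0, 0, 0, 0, 0, 0, 0, 0, 0]}}

```text
time: 52.78
position: [459.0, 250.1, -5.6]
ee_rot: [3.141, -0.001, 1.436]
contact_force: [0.2, 0.0, 0.5]
width: 4.2
grasp_force: 58.8
```

{"fn": "apply_moves", "kwargs": {"targets": [0, 0, 0.03, 0, 0, 0, 0, 0, 0.01, 0, 0, 0, 0, 0, 0, 0, 0, 0]}}

```text
time: 53.15
position: [458.8, 250.0, -7.8]
ee_rot: [3.141, -0.0, 1.436]
contact_force: [-0.6, -0.0, 1.7]
width: 4.3
grasp_force: 59.0
```

{"fn": "apply_moves", "kwargs": {"targets": [0, 0, 0, 0, 0, 0, 0, 0, 0, 0, 0, 0, 0, 0, 0, 0, 0, 0], "gripper": 0.75}}

```text
time: 53.52
position: [458.4, 249.7, -8.2]
ee_rot: [-3.141, 0.0, 1.436]
contact_force: [0.6, -0.5, 0.5]
width: 21.4
grasp_force: 0.0
```

{"fn": "apply_moves", "kwargs": {"targets": [0, 0, -0.2, 0, 0, 0, 0, 0, -0.6, 0, 0, 0, 0, 0, -0.8, 0, 0, 0, 0, 0, -0.9, 0, 0, 0, 0, 0, -0.4, 0, 0, 0]}}

```text
time: 54.15
position: [460.2, 250.5, 139.9]
ee_rot: [3.139, -0.004, 1.436]
contact_force: [-0.1, 0.6, 1.0]
width: 21.5
grasp_force: 0.0
```

{"fn": "apply_moves", "kwargs": {"targets": [0.8, 0, 0, 0, 0, 0, 0.8, 0, 0, 0, 0, 0, 0.8, 0, 0, 0, 0, 0, 0.8, 0, 0, 0, 0, 0, 0.8, 0, 0, 0, 0, 0]}}

```text
time: 54.78
position: [484.8, 449.0, 136.2]
ee_rot: [-3.141, 0.001, 1.437]
contact_force: [-0.4, 0.6, 0.2]
width: 21.3
grasp_force: 0.0
```

```bash
python3 - <<'E'
from ov import *
s=monitor.sense(); print(s["position"],s["time"])
t=imaging.snapshot("top")[...,::-1]; sc=imaging.snapshot("scene")[...,::-1]
out=np.zeros((600,800,3),np.uint8); Z=cv2.INTER_CUBIC
def put(im,x,y,w,h,W,Hh,X,Y): out[Y:Y+Hh,X:X+W]=cv2.resize(im[y:y+h,x:x+w],(W,Hh),interpolation=Z)
put(t,105,210,100,75,400,300,0,0); put(t,320,210,100,75,400,300,400,0)
put(sc,140,155,80,60,400,300,0,300); put(sc,240,240,140,105,400,300,400,300)
cv2.imwrite("pics/final.png",out)
E
```

```text
[484.83983669 449.0005941  136.23077701] 54.775
```

View pics/final.png

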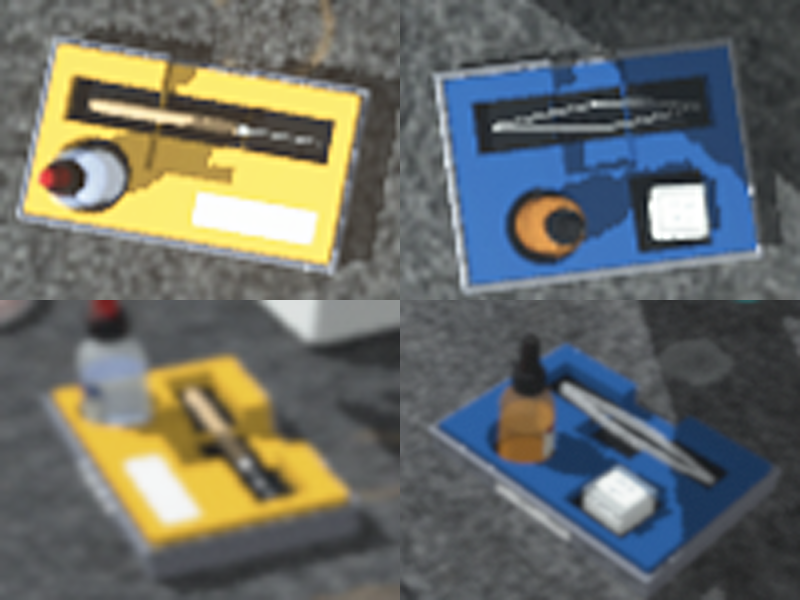

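Everything sits in its seat in the last composite. The yellow tray has the clear bottle upright in its well (85,175) and the needle in its trough. The blue tray has the amber bottle upright (545,225), the forceps in the trough and the box in its pocket (680,210).

```bash
python3 -c "
from cell import manip
print(manip.job_done())"
```

```text
the job is handed in; nothing more can be done
None
```

I filled both trays and handed the job in at about 55 s; the last picture showed both bottles upright in their wells, the instruments in the troughs and the box in its pocket, and no move went near the pink bottle, though I did not recheck it. The fingertips proved to be about 24 mm short of the reported tool point, so the first amber grasp closed on the collar and had to be redone, and finding that offset pressed the shut fingertips onto the bench at up to 47 N.

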